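# Box two bisque bowls rim to rim in the corner stop

## Robot

A 6-joint arm with a two-finger parallel gripper is mounted at the origin on the work surface; the furniture and walls round the work are solid. World frame = base frame: x ahead of the robot, y to its left, z up, the work surface at z = 0. Lengths are in m, angles in rad, forces in N, time in s.
With the tool pointing down it reaches from about 0.375 to 0.9 m from the base axis. Payload 3.1 kg.
Tool frame: the origin (TCP) lies at the very end of the fingers, on their centre line; the grasp point (between the pads) lies 19 mm behind it; z points along the fingers, y is the direction in which the jaws open and shut (so a half turn about z gives the same grasp; the last joint's range is limited). The gripper opens to 85 mm and grips with 20 to 120 N. Pads are 22 mm wide; open, the fingers measure 114 mm over their backs; the gripper's body (76 mm by 85 mm) begins 54 mm behind the grasp point. The pads swing forward as they close: fully open they stand 13 mm farther back than shut.
Start: joints at [1.004, 0.527, 1.433, -0, 1.181, -0.178], TCP at [0.237, 0.578, 0.231] pointing down, gripper open.
Joint ranges: [-3.08, 3.08], [-0.75, 2.2], [0.22, 2.44], [-1.43, 4.57], [0, 2.65], [-2.85, 2.85]. Speed limits (rad/s): [2.79, 2.79, 3.14, 3.14, 3.14, 3.14].

## Interface

Orientations are given as a unit quaternion [x, y, z, w].
In Python, from station import * gives the robot as it stands.
- The arm moves only by the tool jog_arm, never from a script. Its argument "motion" is a list of rows, each a list of 5 numbers: the shift along the world's x, y, z in cm, then the turn about the world's z in degrees, then the closure in counts, from 0 (fully open) to 255 (shut). In form: [[tx, ty, tz, yaw, jaw], ...]. A call has 1 to 10 rows; each row shifts and turns the pose as measured when the row begins; what a row does not reach is not made up. A row lasts 1/12 s, in which the tool goes at most 41.7 mm and 7.16 degrees, less where a joint would pass 70% of its speed; a pose out of reach is approached as far as the arm can. A call with a gripper value outside its range is refused whole. The fingers move at their own pace and stop on an object; "squeeze" is the grip in N (left out, the last holds). Time passes only in rows, so rows that do not move let the fingers close. It gives the time, the measured TCP pose, the force and the opening at its end, in the units of the state.
- sense(): the state, without advancing time (a new reading comes with each control period).
- snapshot(name): name is "scene" or "top"; returns a dict with "img" (384x512x3 uint8, red, green, blue), "depth" (384x512 float32, m along the optical axis (not along the pixel's ray), 0 where there is no reading), "intrinsics" (3x3 intrinsics, pixels), "dist_coeffs" ([k1, k2, p1, p2, k3] as OpenCV has them; the pictures are not rectified), "eye" and "attitude" of the camera in the world. Camera axes: x right, y down, z forward; pixel columns grow to the right and rows downward; lengths in m; the calibration is good to about 2 mm. A picture is of the moment at which its call begins.
- sign_off(): hands the job in, once; it reports no verdict.
The state is a dict: "t": time; "q": joint angles; "qd": joint speeds; "tau": joint torques, N m; "tcp_pos": TCP position; "tool_rot": TCP orientation; "force": force on the tool from outside, world axes, zero at the start; "ft_torque": the same for the moment, N m; "finger_gap": opening from 0.0 (shut) to 1.0 (fully open).
Only numpy, scipy, OpenCV 4.12 (cv2) and the standard library are available. Lean on these libraries where they do the work, as an engineer would, in place of code of your own. Each camera call takes 0.05 s, during which the arm holds its last target.

## Task

Get the bowls ready for the kiln: take away the upturned bowl that stands in the wooden corner stop (if it is the small one, leave it mouth-down on the bench, clear of the stack), then slide the mouth-up bowl along the bench, never lifting it, until it is home against both arms of the stop. Then set the large upturned bowl gently mouth-down on top of it, rim on rim all round, and let go of it only once it rests there; tip no bowl and leave the other things on the bench where they are.

Things in the scene. Friction and masses are not known exactly. Their poses are not given: they have to be found in the camera images.
- corner_stop: L-shaped wooden stop fixed to the bench, at the robot's left. Origin: inner vertex of the L, on the bench. Arms run 115 mm along its own -x and -y (bowls fit in the quarter x<0, y<0); both 18 mm thick, outside those faces, 45 mm high. Position and yaw vary.
- home (a point): on the bench, at (-50, -50) mm in the stop's frame: the centre of the mouth-up bowl when its wall touches both arms. Fixed round it: the bench's far edge along x = 0.60 + 0.27 y (m); near the robot two white plaster discs 200 mm across, 58 mm high, centred at (0.267, -0.087) and (0.285, 0.157) m; at the far left plaster moulds 141 mm high, beyond y = 0.58 m.
- base_bowl: cream bowl standing mouth-up on a foot 84 mm across, 10 mm high; it flares to a straight wall 100 mm in outer diameter from 22 mm up to the rim at 60 mm. Wall 8 mm, so 84 mm across inside, narrowing to 68 mm at the inner floor, 12 mm above the bench. 0.3 to 0.55 kg; slides if pushed low (inside near the floor), tips if pushed high. Origin: centre of the underside, z up.
- cover_bowl: large upturned cream bowl, mouth-down: rim 100 mm outside, wall 8 mm, same rim as the mouth-up bowl; 60 mm high. Its top is a round foot 56 mm across, from 44 to 60 mm above the rim, to grip; below it flares to full width 30 mm above the rim. 0.25 to 0.42 kg. Origin: centre of the mouth at rim level, z up through the foot. Starts in the stop or at the robot's right.
- small_bowl: small upturned cream bisque bowl, standing mouth-down: rim only 76 mm across, too small for the mouth-up bowl. 54 mm high; foot on top 48 mm across and 15 mm high (from 39 to 54 mm above the rim). About 0.2 kg. Origin at the centre of the mouth, at the level of the rim, z up. Starts in the other one of the two places.
- test_pot: small cream test pot standing mouth-up, 67 mm across, 56 mm high, fixed, at the left. Origin: centre of its underside. Leave alone.
- cast_seal: cream clay seal figure lying on the bench, 116 x 68 x 53 mm, long along its x, loose, near the robot at its right. Origin at the centre of its underside. Leave alone.
- bird: cream clay bird figure, 75 x 68 x 98 mm, fixed, at the left. Origin at the centre of its underside. Leave alone.
- tape: roll of masking tape lying flat, 110 mm across, 24 mm high, fixed, at the far left. Origin at the centre of its underside. Leave alone.
- bottle_1: small closed plastic bottle, 47 mm across, 104 mm high, fixed, at the left. Origin at the centre of its underside. Leave alone.
- black_bear: small black clay bear figure, 53 x 56 mm, 73 mm high, loose; sits between the mouth-up bowl and the stop. Origin: centre of its underside. Leave alone.
Not all that is in view belongs to the job. What is shaped like the small_bowl but green or orange is not meant.

How it is judged:
By the outcome, as a careful person would: the job done as asked, in the order asked, and still so for the second after the job is handed in, with the robot touching nothing.
It also fails if it takes over 72 s, if anything falls off the work surface, if the arm or the gripper's body presses on something with over 40 N, if the wrist force passes 120 N, or if a joint passes its speed limit or range.

## Working session

There is one attempt and no reset: what is moved stays moved. The work goes in short steps, Python scripts to look and compute and a tool call to move; the robot and the scene stay as the last step left them, time stands still between calls to the robot, and variables do not carry over. Pictures are saved under pics/ and viewed, and the job is handed in when it is done.

Besides the shell and the picture viewer there is one more tool, called after "Emit:" by a JSON object that holds its "fn" and its "kwargs", one argument or row to a line. jog_arm: Moves the arm, as the interface text tells. Its arguments: {"type":"object","properties":{"motion":{"type":"array","items":{"type":"array","items":{"type":"number"}}},"squeeze":{"type":"number"}},"required":["motion"]}

```bash
mkdir -p pics; ls; cat > h.py <<'E'
from station import *
import numpy as np, cv2
def snap(n,tag):
    s=snapshot(n); cv2.imwrite(f'pics/{tag}.png',cv2.resize(s['img'][:,:,::-1],None,fx=1.5,fy=1.5)); np.savez(f'{tag}.npz',**{k:np.array(v) for k,v in s.items()}); return s
E
python3 - <<'E'
from h import *
for n in('scene','top'):
    s=snap(n,n+'0'); print(n,s['eye'],s['attitude'],s['intrinsics'],s['dist_coeffs'])
print(sense())
E
```

```text
pics
scene [1.51448458 0.85851193 1.1380308 ] [ 0.42255291  0.80535747 -0.37251028 -0.18461982] [[402.94701168   0.         248.74807385]
 [  0.         402.94701168 196.13804667]
 [  0.           0.           1.        ]] [0.04881189 0.         0.         0.         0.        ]
top [0.19723245 0.09811016 1.53777012] [-0.70302884  0.7049398  -0.06395625  0.06870174] [[388.04012192   0.         250.65530414]
 [  0.         388.04012192 188.38213482]
 [  0.           0.           1.        ]] [-0.10349697  0.          0.          0.          0.        ]
{'t': 0.1, 'q': array([ 1.00351361e+00,  5.28381987e-01,  1.43383772e+00, -3.17692822e-05,
        1.18140390e+00, -1.78503913e-01]), 'qd': array([ 9.01652989e-04, -2.03242993e-03, -2.88469707e-03, -1.61146374e-03,
       -9.31234364e-05, -7.47345492e-04]), 'tau': array([ 8.13702773e-04, -4.43298519e+01, -1.78587681e+01, -1.84797691e-04,
        3.88796150e-03,  5.49274930e-06]), 'tcp_pos': array([0.23652346, 0.5777819 , 0.23040587]), 'tool_rot': array([ 1.93161443e-01,  9.81166462e-01, -9.51037770e-04, -3.56268312e-04]), 'force': array([ 0.22463679,  0.73233026, -0.72143417]), 'ft_torque': array([-0.04801207,  0.02072446,  0.01928657]), 'finger_gap': 1.0031283014819103}
```

View pics/scene0.png

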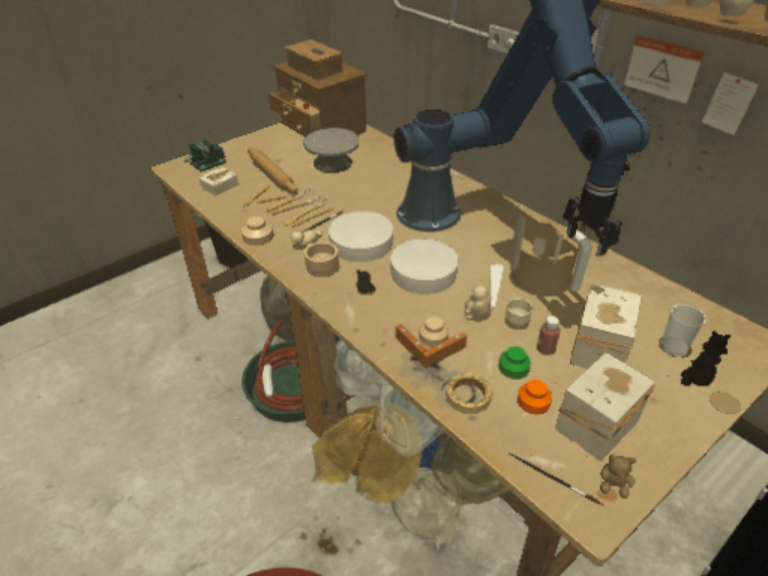

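View pics/top0.png

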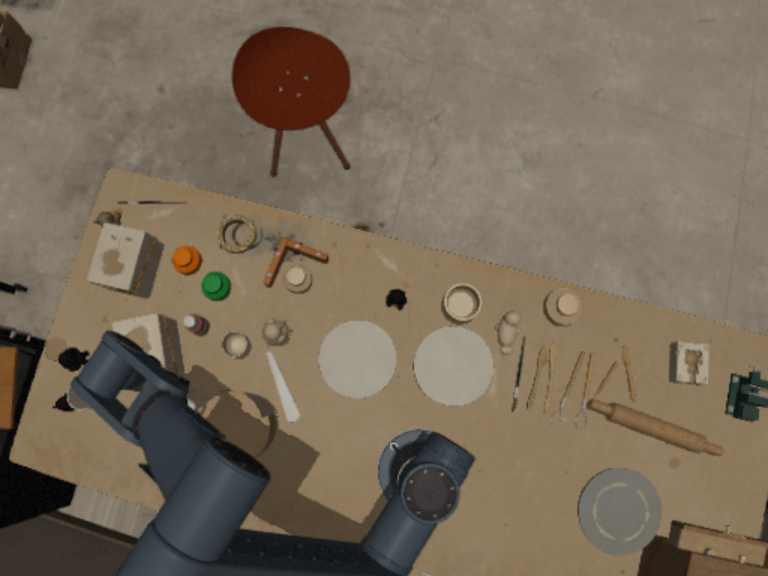

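Scene: upturned bowls in the stop at (297,277) and at the right at (563,306), the mouth-up bowl at (462,302), the bear at (396,299). Decoys are green (215,286) and orange (186,259), and the test pot is at (236,345). The bowl in the stop looks like the small one; I'll check it in crops.

```bash
cat >> h.py <<'E'
from scipy.spatial.transform import Rotation as R
def load(tag): return dict(np.load(f'{tag}.npz'))
def px2w(s,u,v,z):
    "raw pixel -> world at height z"
    p=cv2.undistortPoints(np.array([[[u,v]]],float),s['intrinsics'],s['dist_coeffs'])[0,0]
    d=R.from_quat(s['attitude']).as_matrix()@np.array([p[0],p[1],1]); e=s['eye']
    return e+d*(z-e[2])/d[2]
def w2px(s,P):
    Rm=R.from_quat(s['attitude']).as_matrix().T
    return cv2.projectPoints(np.atleast_2d(P).astype(float),cv2.Rodrigues(Rm)[0],-Rm@s['eye'],s['intrinsics'],s['dist_coeffs'])[0][:,0]
def cloud(s):
    h,w=s['depth'].shape; u,v=np.meshgrid(np.arange(w),np.arange(h))
    p=cv2.undistortPoints(np.stack([u,v],-1).reshape(-1,1,2).astype(float),s['intrinsics'],s['dist_coeffs'])[:,0]
    d=s['depth'].reshape(-1); X=np.c_[p*d[:,None],d]@R.from_quat(s['attitude']).as_matrix().T+s['eye']
    X[d==0]=np.nan
    return X.reshape(h,w,3)
def crop(s,tag,u0,v0,u1,v1,f):
    cv2.imwrite(f'pics/{tag}.png',cv2.resize(s['img'][v0:v1,u0:u1,::-1],None,fx=f,fy=f,interpolation=cv2.INTER_CUBIC))
E
python3 - <<'E'
from h import *
s=load('top0'); 
crop(s,'c1',160,145,285,220,6)
crop(s,'c2',250,170,400,250,5)
X=cloud(s)
# heights & fits from depth
for name,(u,v) in dict(stopbowl=(198,184),base=(308,201),right=(376,204),bear=(264,199)).items():
    P=X[v-18:v+19,u-18:u+19].reshape(-1,3); P=P[np.isfinite(P[:,0])]
    print(name,'zmax',np.round(np.percentile(P[:,2],[50,90,98]),4))
    for lo in (0.012,0.03,0.048):
        Q=P[P[:,2]>lo]
        if len(Q)>5: c,r=cv2.minEnclosingCircle((Q[:,:2]*1000).astype(np.float32)); print('  >',lo,len(Q),np.round(c),round(r,1))
E
```

```text
stopbowl zmax [0.0036 0.0487 0.0576]
  > 0.012 517 [521. 318.] 83.1
  > 0.03 399 [525. 317.] 79.9
  > 0.048 141 [543. 317.] 70.8
base zmax [0.0045 0.058  0.0636]
  > 0.012 481 [413. -96.] 73.9
  > 0.03 263 [413. -96.] 73.9
  > 0.048 222 [413. -96.] 73.9
right zmax [0.0032 0.0563 0.0631]
  > 0.012 502 [ 420. -387.] 50.5
  > 0.03 454 [ 420. -387.] 50.2
  > 0.048 168 [ 423. -387.] 31.9
bear zmax [0.0008 0.0148 0.0666]
  > 0.012 147 [411.  81.] 62.7
  > 0.03 120 [411.  81.] 62.7
  > 0.048 93 [411.  81.] 62.7
```

View pics/c1.png

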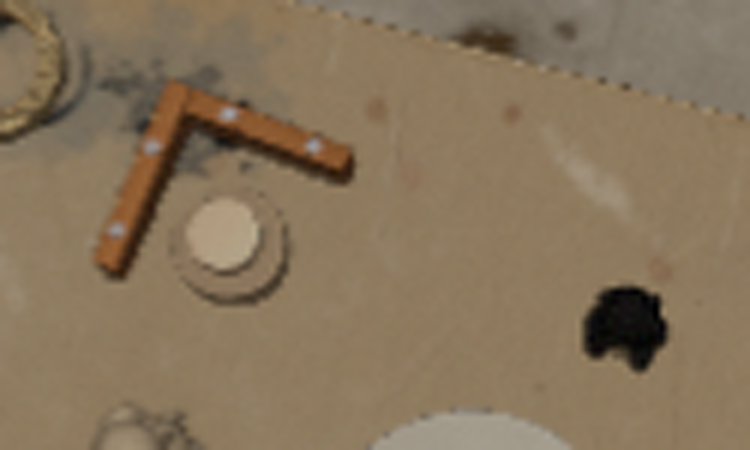

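View pics/c2.png

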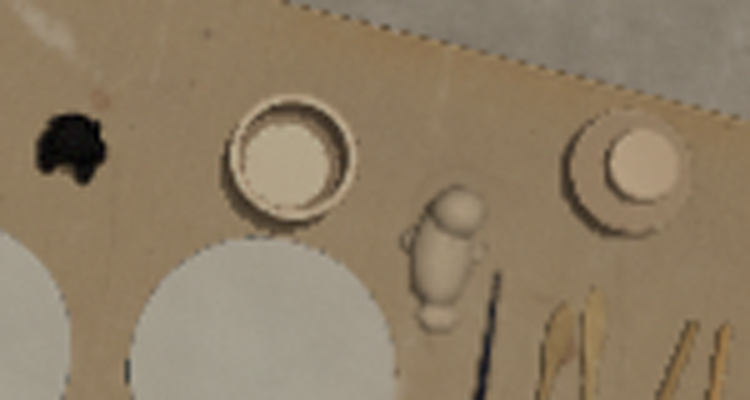

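```bash
cat >> h.py <<'E'
def disc(s,c,r,zlo,zhi):
    X=cloud(s).reshape(-1,3); m=(np.hypot(X[:,0]-c[0],X[:,1]-c[1])<r)&(X[:,2]>zlo)&(X[:,2]<zhi); return X[m]
def draw(s,curves):
    im=s['img'].copy()[:,:,::-1].copy(); im=cv2.resize(im,None,fx=6,fy=6,interpolation=cv2.INTER_CUBIC)
    for P,col in curves:
        q=(w2px(s,P)+.5)*6-.5
        cv2.polylines(im,[np.round(q).astype(np.int32)],True,col,1)
    return im
def circ(x,y,z,r):
    a=np.linspace(0,2*np.pi,60); return np.c_[x+r*np.cos(a),y+r*np.sin(a),z+0*a]
def Lpoly(x,y,yaw,z=.045):
    p=np.array([[0,0],[-.115,0],[-.115,.018],[.018,.018],[.018,-.115],[0,-.115]])
    c,s_=np.cos(yaw),np.sin(yaw); q=p@np.array([[c,s_],[-s_,c]]); return np.c_[q+[x,y],z+0*q[:,0]]
E
python3 - <<'E'
from h import *
from scipy.optimize import minimize
for n in ('top0','scene0'):
    s=snapshot('scene') if 0 else load(n)
    for nm,c,zl,r in (('small',(.46,.32),.05,.045),('cover',(.42,-.387),.055,.045),('base',(.413,-.12),.05,.07)):
        Q=disc(s,c,r,zl,.075)
        (cx,cy),rr=cv2.minEnclosingCircle((Q[:,:2]*1000).astype(np.float32)) if len(Q)>4 else ((0,0),0)
        print(n,nm,len(Q),np.round(Q.mean(0),4),'mec',round(cx,1),round(cy,1),round(rr,1))
    # stop by colour mask
    hsv=cv2.cvtColor(s['img'],cv2.COLOR_RGB2HSV)
    m=((hsv[...,0]<12)&(hsv[...,1]>140)&(hsv[...,2]>90))
    X=cloud(s); mm=m&(X[...,2]>.038)&(X[...,2]<.055)&(np.hypot(X[...,0]-.5,X[...,1]-.33)<.17)
    v,u=np.nonzero(mm); print('stop px',len(u))
    P=np.array([px2w(s,a,b,.045)[:2] for a,b in zip(u,v)])
    mask=(u,v)
    dens=0.0018
    def cost(p):
        L=Lpoly(*p)[:,:2].astype(np.float32).reshape(-1,1,2)*1000
        d=np.array([cv2.pointPolygonTest(L,(float(a*1000),float(b*1000)),True) for a,b in P])
        return (np.clip(-d,0,12)**2).mean()*1 - 0
    best=None
    for yaw in np.linspace(-np.pi,np.pi,13)[:-1]:
        r=minimize(cost,[*(P.mean(0)),yaw],method='Nelder-Mead',options=dict(maxiter=300))
        if best is None or r.fun<best.fun: best=r
    print('stop',best.x,np.degrees(best.x[2]),best.fun)
E
```

```text
top0 small 64 [0.4904 0.32   0.0552] mec 493.3 319.4 21.7
top0 cover 145 [ 0.4202 -0.3869  0.0604] mec 420.2 -388.2 28.2
top0 base 243 [ 0.4067 -0.1127  0.0592] mec 410.5 -116.5 67.4
stop px 0<stdin>:23: RuntimeWarning: Mean of empty slice.
  ret = ret.dtype.type(ret / rcount)
Traceback (most recent call last):
TypeError: Value after * must be an iterable, not numpy.float64
```

```bash
cat > fit.py <<'E'
from h import *
from scipy.optimize import minimize
def fitstop(s,verbose=1):
    hsv=cv2.cvtColor(s['img'],cv2.COLOR_RGB2HSV)
    X=cloud(s); near=(np.hypot(X[...,0]-.53,X[...,1]-.33)<.17)&np.isfinite(X[...,0])
    mm=(hsv[...,0]<14)&(hsv[...,1]>130)&near&(X[...,2]>.036)&(X[...,2]<.056)
    v,u=np.nonzero(mm)
    P=np.array([px2w(s,a,b,.045)[:2] for a,b in zip(u,v)])
    def cost(p):
        L=Lpoly(*p)[:,:2].astype(np.float32).reshape(-1,1,2)*1000
        d=np.array([cv2.pointPolygonTest(L,(float(a*1000),float(b*1000)),True) for a,b in P])
        return (np.clip(1.5-d,0,15)**2).mean()
    best=None
    for yaw in np.linspace(-np.pi,np.pi,13)[:-1]:
        r=minimize(cost,[*(P.mean(0)),yaw],method='Nelder-Mead',options=dict(maxiter=300))
        if best is None or r.fun<best.fun: best=r
    return best,len(u)
E
python3 - <<'E'
from fit import *
for n in ('top0','scene0'):
    s=load(n)
    for nm,c,zl,r in (('small',(.495,.32),.05,.035),('cover',(.42,-.387),.055,.045),('base',(.405,-.118),.05,.06)):
        Q=disc(s,c,r,zl,.075)
        if nm=='base': Q=Q[~((np.hypot(Q[:,0]-.267,Q[:,1]+.087)<.105))]
        (cx,cy),rr=cv2.minEnclosingCircle((Q[:,:2]*1000).astype(np.float32)) if len(Q)>4 else ((0,0),0)
        print(n,nm,len(Q),np.round(Q.mean(0),4),'mec',round(cx,1),round(cy,1),round(rr,1))
    b,k=fitstop(s); print('stop',k,b.x,np.degrees(b.x[2]),b.fun)
E
```

```text
top0 small 107 [0.4986 0.3198 0.0554] mec 498.6 319.0 23.7
top0 cover 145 [ 0.4202 -0.3869  0.0604] mec 420.2 -388.2 28.2
top0 base 112 [ 0.4085 -0.1187  0.0594] mec 423.6 -114.9 49.3
stop 166 [ 0.58214965  0.34889531 -0.37682789] -21.59064766679805 0.18407123711702744
scene0 small 80 [0.5073 0.3173 0.054 ] mec 506.4 318.8 24.7
scene0 cover 62 [ 0.4285 -0.3888  0.0597] mec 429.0 -388.6 31.4
scene0 base 78 [ 0.4078 -0.1176  0.0571] mec 405.6 -118.8 58.7
stop 57 [ 0.59474358  0.34988858 -0.39470761] -22.615080088784666 0.9276767626910977
```

```bash
python3 - <<'E'
from fit import *
Y=(0,255,255)
cur=[(circ(.267,-.087,.058,.1),(255,0,0)),(circ(.285,.157,.058,.1),(255,0,0)),(circ(.4986,.3198,.054,.024),Y),(circ(.4986,.3198,.0,.038),Y),
(circ(.4202,-.3877,.06,.028),Y),(circ(.4202,-.3877,.0,.05),Y),(circ(.4085,-.1187,.06,.05),Y),(circ(.4085,-.1187,.06,.042),Y),(Lpoly(.5821,.3489,-.3768),(0,255,0)),
(np.array([[.6+.27*-.5,-.5,0],[.6+.27*.5,.5,0]]),(0,0,255))]
a=draw(load('top0'),cur); b=draw(load('scene0'),cur)
cv2.imwrite('pics/o1.png',cv2.resize(a[800:1500,900:2500],None,fx=.5,fy=.5,interpolation=cv2.INTER_AREA)); 
cv2.imwrite('pics/o2.png',cv2.resize(b[800:1500,900:2300],None,fx=.57,fy=.57,interpolation=cv2.INTER_AREA))
E
```

```text
(no output)
```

View pics/o1.png

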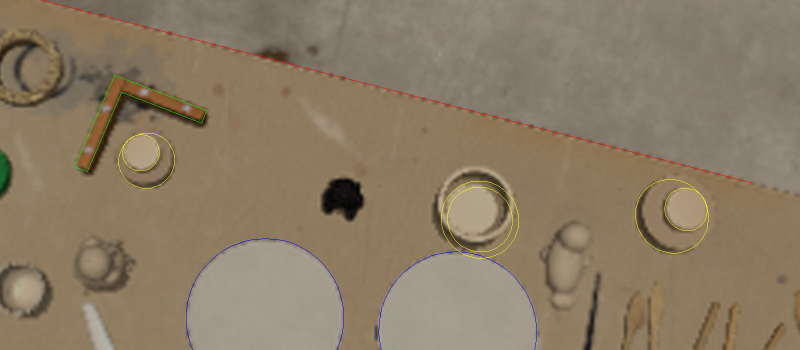

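View pics/o2.png

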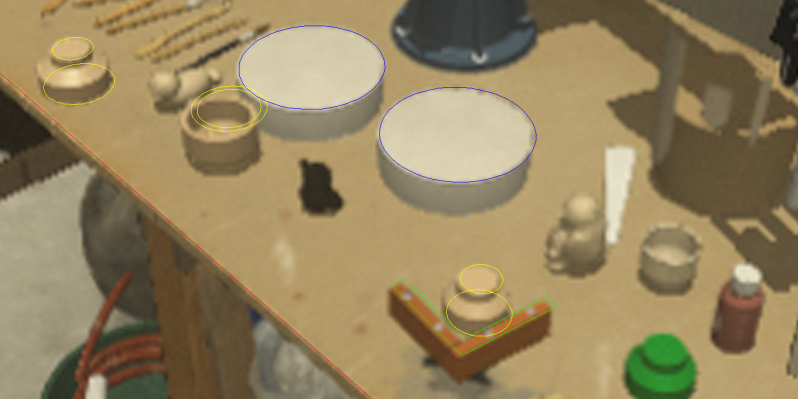

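```bash
cat > ov.py <<'E'
from fit import *
Y=(0,255,255)
def ov(objs,tag,names=('top0','scene0'),half=20):
    # objs: list of (curves, centre)
    rows=[]
    for n in names:
        s=load(n); a=draw(s,[c for o in objs for c in o[0]])
        row=[]
        for cs,c in objs:
            q=(w2px(s,c)[0]+.5)*6; x,y=int(q[0]),int(q[1]); h=half*6
            row.append(cv2.resize(a[y-h:y+h,x-h:x+h],(260,260),interpolation=cv2.INTER_AREA))
        rows.append(np.hstack(row))
    cv2.imwrite(f'pics/{tag}.png',np.vstack(rows))
def small(x,y): return [(circ(x,y,.054,.024),Y),(circ(x,y,0,.038),Y)],(x,y,.03)
def cover(x,y,z=0): return [(circ(x,y,z+.06,.028),Y),(circ(x,y,z,.05),Y)],(x,y,z+.03)
def base(x,y): return [(circ(x,y,.06,.05),Y),(circ(x,y,.06,.042),Y)],(x,y,.03)
E
python3 - <<'E'
from ov import *
s=load('top0'); b=px2w(s,307.9,200.6,.06); print(b)
ov([small(.4995,.3195),base(b[0],b[1]),cover(.4205,-.388)],'o3')
E
```

```text
[ 0.42947739 -0.11301087  0.06      ]
```

View pics/o3.png

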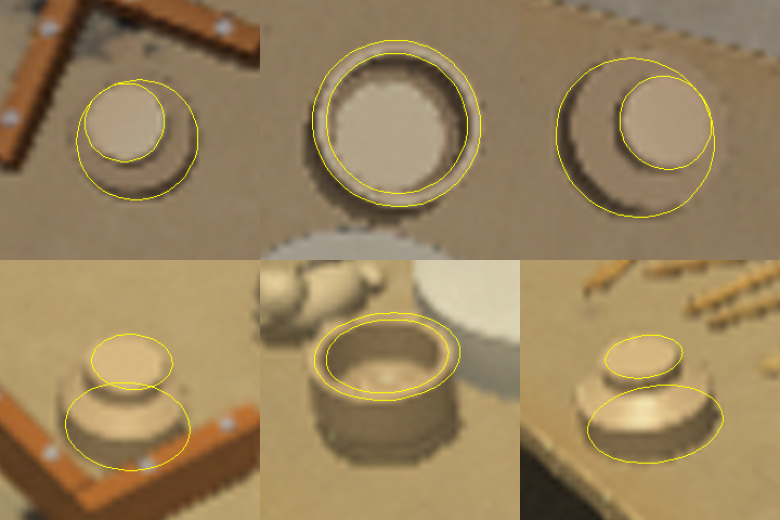

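```bash
python3 - <<'E'
from ov import *
s=load('top0'); X=cloud(s)
for nm,(u,v,z) in dict(bear=(264,199,.04),seal=(339,221,.03),bird=(183,221,.05),bottle=(130.5,216,.1),pot=(157,230,.056),tape=(158,156,.024)).items(): print(nm,px2w(s,u,v,z).round(3))
G=(0,255,0)
L=lambda x,y,w:([(Lpoly(x,y,w),G),(Lpoly(x,y,w,0),(255,0,255))],(x-.03,y-.02,.02))
bx=np.array([.415,.066,0])
bear=[(circ(*bx,.03),Y),(circ(bx[0],bx[1],.073,.012),Y)],tuple(bx+[0,0,.03])
ov([L(.5821,.3489,-.3768),L(.584,.349,-.382),bear],'o4',half=26)
E
```

```text
bear [0.44  0.056 0.04 ]
seal [ 0.353 -0.237  0.03 ]
bird [0.353 0.369 0.05 ]
bottle [0.366 0.561 0.1  ]
pot [0.317 0.468 0.056]
tape [0.62  0.485 0.024]
```

View pics/o4.png

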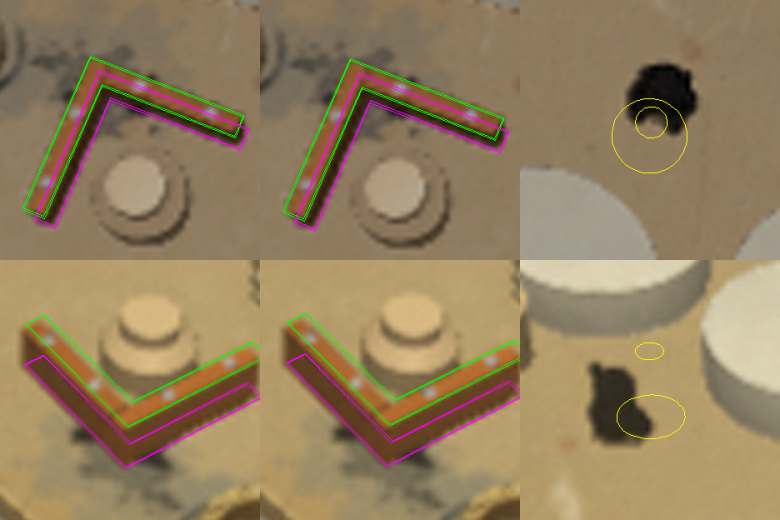

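Choice: the stop holds the small bowl (foot about 48 mm at top pixel (297,277)). The cover is at the right (foot 56 mm, rim 100 mm, at (563,306)), and the green and orange ones are decoys. I'll move above the small bowl.

Emit:
{"fn": "jog_arm", "kwargs": {
  "motion": [
    [2.6, -2.6, 0, 4.6, 0],
    [2.6, -2.6, 0, 4.6, 0],
    [2.6, -2.6, 0, 4.6, 0],
    [2.6, -2.6, 0, 4.6, 0],
    [2.6, -2.6, 0, 4.6, 0],
    [2.6, -2.6, 0, 4.6, 0],
    [2.6, -2.6, -1, 4.6, 0],
    [2.6, -2.6, -1, 4.6, 0],
    [2.6, -2.6, -1, 4.6, 0],
    [2.6, -2.6, -1, 4.6, 0]
  ]
}}

```text
t: 0.93
tcp_pos: [0.4979, 0.3112, 0.1875]
tool_rot: [-0.232, 0.973, -0.001, -0.001]
force: [0.2, -0.3, 0.6]
finger_gap: 1.001
```

Emit:
{"fn": "jog_arm", "kwargs": {
  "motion": [
    [0.1, 0.4, -3, 0, 0],
    [0.1, 0.4, -3, 0, 0],
    [0, 0, -3, 0, 0],
    [0, 0, -3, 0, 0],
    [0, 0, 0, 0, 0]
  ]
}}

```text
t: 1.35
tcp_pos: [0.5093, 0.3102, 0.0619]
tool_rot: [-0.227, 0.974, -0.002, 0.002]
force: [-1.9, 0.0, -0.2]
finger_gap: 1.003
```

```bash
python3 - <<'E'
from ov import *
st=sense(); print(st['tcp_pos'],st['force'])
for n in('top','scene'): 
    s=snap(n,n+'1'); q=w2px(s,(.5,.32,.05))[0].astype(int); print(q)
    crop(s,'p_'+n,max(0,q[0]-50),q[1]-40,q[0]+50,q[1]+40,5)
a=cv2.imread('pics/p_top.png');b=cv2.imread('pics/p_scene.png');w=min(a.shape[1],b.shape[1]);cv2.imwrite('pics/p1.png',cv2.resize(np.hstack([a[:,:w],b[:,:w]]),None,fx=.8,fy=.8))
E
```

```text
[0.50927048 0.31021642 0.06185238] [-1.94570055  0.00905406 -0.22372548]
[196 183]
[290 215]
```

View pics/p1.png

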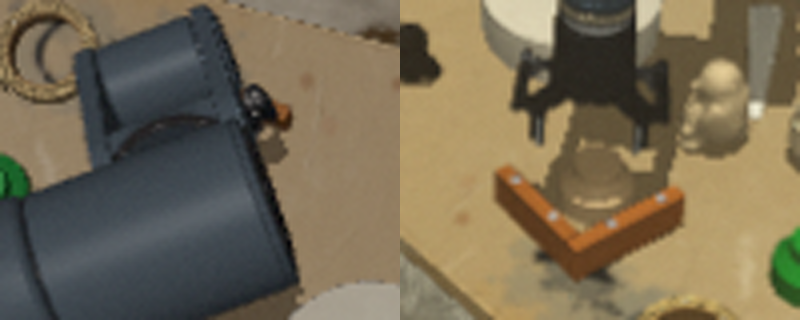

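Emit:
{"fn": "jog_arm", "kwargs": {
  "motion": [
    [-0.9, 0.9, 0, 0, 0],
    [0, 0, 0, 0, 0]
  ]
}}

```text
t: 1.62
tcp_pos: [0.5043, 0.3223, 0.0696]
tool_rot: [-0.227, 0.974, -0.001, 0.008]
force: [-0.3, -0.9, 0.5]
finger_gap: 1.0
```

Emit:
{"fn": "jog_arm", "kwargs": {
  "motion": [
    [0, 0, 0, 0, 0]
  ]
}}

```text
t: 1.7
tcp_pos: [0.5051, 0.3235, 0.0716]
tool_rot: [-0.227, 0.974, -0.001, 0.01]
force: [-0.1, 0.0, 0.6]
finger_gap: 1.0
```

Emit:
{"fn": "jog_arm", "kwargs": {
  "motion": [
    [0, 0, 0, 0, 0]
  ]
}}

```text
t: 1.78
tcp_pos: [0.5053, 0.3244, 0.0735]
tool_rot: [-0.228, 0.974, -0.0, 0.011]
force: [0.3, 0.5, -0.3]
finger_gap: 1.001
```

Emit:
{"fn": "jog_arm", "kwargs": {
  "motion": [
    [-0.5, -0.4, -1, 0, 0],
    [0, 0, -1, 0, 0]
  ]
}}

```text
t: 1.95
tcp_pos: [0.5032, 0.3226, 0.0582]
tool_rot: [-0.229, 0.973, 0.0, 0.017]
force: [-0.3, -0.6, 0.1]
finger_gap: 1.001
```

```bash
python3 - <<'E'
from ov import *
a=sense();print(a['tcp_pos'],a['tool_rot'],a['q'],a['qd'])
snapshot('top')
a=sense();print(a['tcp_pos'],a['tool_rot'],a['q'],a['qd'])
snapshot('top')
a=sense();print(a['tcp_pos'],a['tool_rot'],a['q'],a['qd'])
E
```

```text
[0.50316988 0.32264006 0.05819523] [-2.28621705e-01  9.73369923e-01  3.85284247e-04  1.68214566e-02] [ 0.38562375  0.72076981  1.65398436 -0.00661647  0.73348871 -1.64172125] [ 0.0130713   0.16582966 -0.01537798  0.00057502 -0.26108688  0.00534431]
[0.50338346 0.32273288 0.05654499] [-2.28474127e-01  9.73410917e-01  3.97288878e-04  1.64499873e-02] [ 0.38556513  0.72379558  1.65342573 -0.00642685  0.73175182 -1.64160331] [-0.0044662   0.00700955 -0.01042238 -0.00044235  0.04140518 -0.00010614]
[0.50347223 0.32264577 0.0567343 ] [-2.28406073e-01  9.73432703e-01  3.17528723e-04  1.61039793e-02] [ 0.38539506  0.72368215  1.65273507 -0.00648721  0.73326411 -1.64159179] [-0.00224447 -0.00234892 -0.01330267 -0.00115171  0.02003047  0.00082744]
```

Emit:
{"fn": "jog_arm", "kwargs": {
  "motion": [
    [0, 0, 0, 0, 0]
  ]
}}

```text
t: 2.13
tcp_pos: [0.5038, 0.3228, 0.0569]
tool_rot: [-0.228, 0.973, 0.0, 0.016]
force: [0.6, -0.5, -0.7]
finger_gap: 0.995
```

```bash
python3 - <<'E'
from ov import *
a=sense();print(a['tcp_pos'],a['tool_rot'],a['q'],a['qd'])
for i in range(3):
  snapshot('top')
  a=sense();print(a['tcp_pos'],a['tool_rot'],a['q'],a['qd'])
E
```

```text
[0.50378934 0.3227968  0.05690674] [-2.28406159e-01  9.73429378e-01  3.46087209e-04  1.63019086e-02] [ 0.38543328  0.72360956  1.65206562 -0.00649347  0.73360635 -1.64155305] [ 0.00215449  0.00093378 -0.00245529 -0.00035091 -0.00191012  0.00226145]
[0.503877   0.32281582 0.05694604] [-2.28376425e-01  9.73435199e-01  3.68096055e-04  1.63702954e-02] [ 0.3853958   0.72358397  1.65194332 -0.00645965  0.73361215 -1.64155506] [-1.52210713e-03 -2.11491718e-03  5.68312088e-05  2.57027674e-04
 -3.95471786e-05  4.36600195e-04]
[0.50390619 0.32282038 0.05699382] [-2.28384641e-01  9.73432344e-01  3.68914618e-04  1.64253120e-02] [ 0.38539187  0.72350528  1.65193713 -0.00648216  0.73358807 -1.64155995] [-0.00031516 -0.00160435 -0.0010463  -0.00178178 -0.00107617 -0.00170226]
[0.50388693 0.32278872 0.05696018] [-2.28373574e-01  9.73435464e-01  3.65375295e-04  1.63943375e-02] [ 0.38535257  0.72354534  1.65198915 -0.00647719  0.73355816 -1.64157964] [ 0.00046607  0.00028944  0.00326673 -0.00012633 -0.00114626 -0.00018598]
```

Emit:
{"fn": "jog_arm", "kwargs": {
  "motion": [
    [-0.2, -0.2, -0.6, 0, 0],
    [-0.2, -0.1, -0.6, 0, 0],
    [0, 0, -0.3, 0, 0],
    [0, 0, 0, 0, 0]
  ]
}}

```text
t: 2.62
tcp_pos: [0.5002, 0.3196, 0.0411]
tool_rot: [-0.228, 0.973, 0.0, 0.017]
force: [0.1, 0.2, -0.1]
finger_gap: 1.0
```

```bash
cat > st.py <<'E'
from ov import *
import sys
if len(sys.argv)>1: snapshot('top')
a=sense();r=R.from_quat(a['tool_rot']).as_matrix()
print('t',round(a['t'],2),'tcp',a['tcp_pos'].round(4),'toolz',r[:,2].round(4),'jaw',np.degrees(np.arctan2(r[1,1],r[0,1])).round(1),'F',a['force'].round(1),'M',a['ft_torque'].round(2),'gap',round(a['finger_gap'],3),'q',a['q'].round(2))
E
python3 st.py 1
```

```text
t 2.67 tcp [0.5002 0.3196 0.0412] toolz [ 0.0329  0.0086 -0.9994] jaw 116.4 F [-0.3  0.4  0.7] M [0.01 0.06 0.04] gap 0.998 q [ 0.38  0.74  1.67 -0.01  0.69 -1.64]
```

Emit:
{"fn": "jog_arm", "kwargs": {
  "motion": [
    [0, 0, -0.4, 0, 0],
    [0, 0, 0, 0, 60],
    [0, 0, 0, 0, 100],
    [0, 0, 0, 0, 255],
    [0, 0, 0, 0, 255],
    [0, 0, 0, 0, 255],
    [0, 0, 0, 0, 255]
  ],
  "squeeze": 30
}}

```text
t: 3.25
tcp_pos: [0.5006, 0.3191, 0.0391]
tool_rot: [-0.228, 0.973, -0.0, 0.017]
force: [-2.9, -0.7, 9.6]
finger_gap: 0.583
```

```bash
python3 st.py 1
```

```text
t 3.3 tcp [0.5005 0.3191 0.0392] toolz [ 0.0335  0.0078 -0.9994] jaw 116.4 F [-2. -1.  6.] M [-0.17  0.32 -0.01] gap 0.581 q [ 0.38  0.75  1.67 -0.01  0.69 -1.64]
```

Emit:
{"fn": "jog_arm", "kwargs": {
  "motion": [
    [0, 0, 0.5, 0, 255],
    [0, 0, 1, 0, 255],
    [0, 0, 2, 0, 255],
    [0, 0, 2, 0, 255],
    [0, 0, 1, 0, 255],
    [0, 0, 0.5, 0, 255],
    [0, 0, 0, 0, 255]
  ]
}}

```text
t: 3.88
tcp_pos: [0.499, 0.3188, 0.1126]
tool_rot: [-0.228, 0.973, -0.0, 0.016]
force: [-0.4, -0.7, -2.6]
finger_gap: 0.549
```

```bash
python3 st.py 1
```

```text
t 3.93 tcp [0.4987 0.3186 0.112 ] toolz [ 0.03    0.0067 -0.9995] jaw 116.4 F [ 0.1  0.9 -2.7] M [0.05 0.01 0.01] gap 0.544 q [ 0.38  0.63  1.64 -0.01  0.84 -1.65]
```

Emit:
{"fn": "jog_arm", "kwargs": {
  "motion": [
    [0, -0.5, 1, 0, 255],
    [0, -1.5, 2, -1, 255],
    [-0.2, -2.5, 2, -2, 255],
    [-0.2, -3.3, 0, -2, 255],
    [-0.2, -3.3, 0, -2, 255],
    [-0.2, -3.3, 0, -2, 255],
    [-0.2, -3.3, 0, -2, 255],
    [-0.2, -3.3, 0, -2, 255],
    [-0.2, -3.3, 0, -2, 255],
    [-0.2, -3.3, 0, -2, 255]
  ]
}}

```text
t: 4.77
tcp_pos: [0.4768, 0.0353, 0.161]
tool_rot: [-0.082, 0.997, -0.002, 0.011]
force: [0.4, 1.0, -2.3]
finger_gap: 0.55
```

Emit:
{"fn": "jog_arm", "kwargs": {
  "motion": [
    [-0.2, -3.3, 0, -2, 255],
    [-0.2, -3.3, 0, -2, 255],
    [-0.2, -3.3, 0, -2, 255],
    [-0.2, -3.3, 0, -2, 255],
    [-0.2, -3.3, 0, -1, 255],
    [-0.2, -3, 0, 0, 255],
    [-0.2, -2, 0, 0, 255],
    [0, -1, 0, 0, 255],
    [0, 0, 0, 0, 255]
  ]
}}

```text
t: 5.52
tcp_pos: [0.4558, -0.209, 0.1594]
tool_rot: [0.006, 1.0, -0.003, 0.008]
force: [0.4, 0.5, -2.0]
finger_gap: 0.548
```

```bash
python3 st.py 1
```

```text
t 5.57 tcp [ 0.4555 -0.2077  0.1593] toolz [ 0.0146 -0.0042 -0.9999] jaw 89.3 F [ 0.3  0.1 -2. ] M [ 0.02  0.01 -0.05] gap 0.548 q [-0.65  0.47  1.82  0.01  0.84 -2.22]
```

Emit:
{"fn": "jog_arm", "kwargs": {
  "motion": [
    [0.4, -1.2, 0, 0, 255],
    [0.4, -1.5, -1.5, 0, 255],
    [0.4, -1, -2.5, 0, 255],
    [0, 0, -2.5, 0, 255],
    [0, 0, -1.5, 0, 255],
    [0, 0, -0.7, 0, 255],
    [0, 0, 0, 0, 255]
  ]
}}

```text
t: 6.15
tcp_pos: [0.4713, -0.2403, 0.07]
tool_rot: [-0.0, 1.0, -0.002, 0.008]
force: [-0.1, 0.9, -2.6]
finger_gap: 0.547
```

```bash
python3 st.py 1
```

```text
t 6.2 tcp [ 0.4716 -0.2404  0.0707] toolz [ 0.0171 -0.0042 -0.9998] jaw 90.0 F [ 0.3  1.8 -1.7] M [-0.03  0.06 -0.02] gap 0.55 q [-0.69  0.65  1.81  0.01  0.67 -2.27]
```

Emit:
{"fn": "jog_arm", "kwargs": {
  "motion": [
    [0, 0, -0.8, 0, 255],
    [0, 0, -0.9, 0, 255],
    [0, 0, -0.5, 0, 255],
    [0, 0, -0.2, 0, 255],
    [0, 0, -0.2, 0, 255]
  ]
}}

```text
t: 6.62
tcp_pos: [0.4742, -0.2403, 0.0459]
tool_rot: [-0.002, 1.0, -0.004, 0.011]
force: [0.2, -0.5, -2.4]
finger_gap: 0.548
```

```bash
python3 st.py 1
```

```text
t 6.67 tcp [ 0.474  -0.2402  0.0455] toolz [ 0.0219 -0.0079 -0.9997] jaw 90.2 F [-0.1  0.7 -2.3] M [-0.01  0.02  0.05] gap 0.547 q [-0.68  0.69  1.82  0.01  0.6  -2.27]
```

Emit:
{"fn": "jog_arm", "kwargs": {
  "motion": [
    [-0.3, -0.2, -0.3, 0, 255],
    [-0.1, -0.2, -0.2, 0, 255],
    [0, 0, -0.2, 0, 255],
    [0, 0, 0, 0, 255]
  ]
}}

```text
t: 7.0
tcp_pos: [0.4709, -0.2434, 0.0429]
tool_rot: [-0.001, 1.0, -0.003, 0.013]
force: [0.2, -1.0, -2.2]
finger_gap: 0.548
```

```bash
python3 st.py 1
```

```text
t 7.05 tcp [ 0.4711 -0.2436  0.0428] toolz [ 0.0263 -0.0072 -0.9996] jaw 90.1 F [ 0.4  0.1 -2.6] M [ 0.02  0.06 -0.04] gap 0.547 q [-0.69  0.7   1.83  0.02  0.59 -2.28]
```

Emit:
{"fn": "jog_arm", "kwargs": {
  "motion": [
    [0, 0, -0.2, 0, 255],
    [0, 0, -0.2, 0, 255],
    [0, 0, 0, 0, 255]
  ]
}}

```text
t: 7.3
tcp_pos: [0.4713, -0.2442, 0.0426]
tool_rot: [-0.0, 1.0, -0.004, 0.014]
force: [1.1, -0.3, -1.7]
finger_gap: 0.548
```

```bash
python3 st.py 1; python3 st.py 1
```

```text
t 7.35 tcp [ 0.4715 -0.2445  0.0425] toolz [ 0.0289 -0.0088 -0.9995] jaw 90.0 F [ 0.2  0.3 -0.4] M [-0.01  0.06  0.  ] gap 0.546 q [-0.7   0.7   1.83  0.02  0.59 -2.28]
t 7.4 tcp [ 0.4716 -0.2446  0.0421] toolz [ 0.0291 -0.0088 -0.9995] jaw 90.0 F [ 0.4 -0.2  4.6] M [ 0.19 -0.06  0.03] gap 0.546 q [-0.7   0.7   1.83  0.02  0.59 -2.28]
```

Emit:
{"fn": "jog_arm", "kwargs": {
  "motion": [
    [0, 0, -0.1, 0, 255],
    [0, 0, 0, 0, 150],
    [0, 0, 0, 0, 80],
    [0, 0, 0, 0, 0],
    [0, 0, 0, 0, 0],
    [0, 0, 0, 0, 0]
  ]
}}

```text
t: 7.9
tcp_pos: [0.4716, -0.2454, 0.041]
tool_rot: [0.001, 1.0, -0.004, 0.015]
force: [-1.0, 0.6, -0.0]
finger_gap: 0.998
```

Emit:
{"fn": "jog_arm", "kwargs": {
  "motion": [
    [0, 0, 1, 0, 0],
    [0, 0, 2, 0, 0],
    [0, 0, 2, 0, 0],
    [0, 1, 2, 0, 0],
    [-0.3, 2, 1, 0, 0],
    [-0.3, 2, 0, 0, 0],
    [-0.3, 1, 0, 0, 0]
  ]
}}

```text
t: 8.48
tcp_pos: [0.4633, -0.187, 0.1259]
tool_rot: [0.003, 1.0, -0.005, 0.016]
force: [-0.7, 0.2, -0.2]
finger_gap: 0.996
```

```bash
python3 st.py 1; python3 - <<'E'
from ov import *
for n in('top','scene'): snap(n,n+'2')
E
```

```text
t 8.53 tcp [ 0.4621 -0.1854  0.1257] toolz [ 0.0294 -0.009  -0.9995] jaw 89.8 F [-1.3  2.   0.3] M [0.08 0.06 0.03] gap 1.0 q [-0.61  0.52  1.87  0.01  0.73 -2.19]
```

View pics/scene2.png

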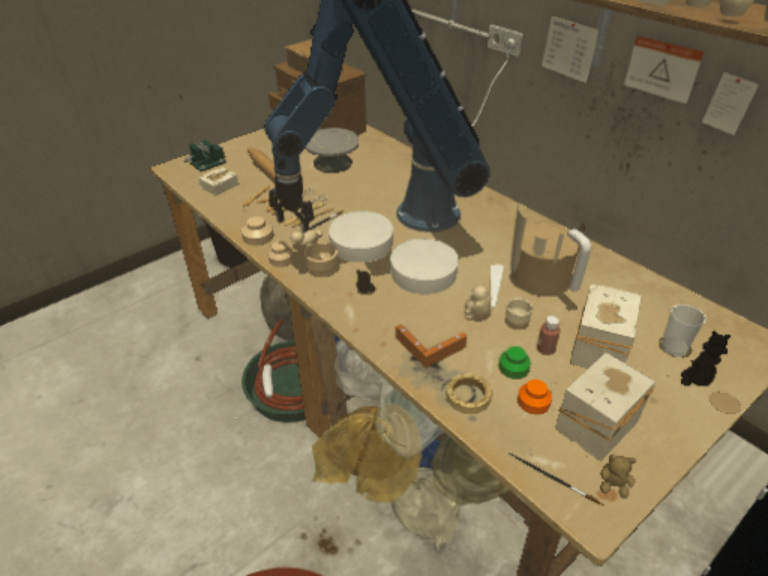

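Emit:
{"fn": "jog_arm", "kwargs": {
  "motion": [
    [-0.7, 2.2, 0, 0, 170],
    [-0.9, 2.2, 0, 0, 170],
    [-0.9, 2, 0, 0, 170],
    [-0.5, 0.8, 0, 0, 170],
    [0, 0, 0, 0, 170],
    [0, 0, 0, 0, 170]
  ]
}}

```text
t: 9.13
tcp_pos: [0.4366, -0.1214, 0.1238]
tool_rot: [0.004, 1.0, -0.008, 0.017]
force: [0.2, 0.2, 0.8]
finger_gap: 0.332
```

```bash
python3 st.py 1; python3 - <<'E'
from ov import *
for n in('top','scene'): 
    s=snap(n,n+'3'); q=w2px(s,(.43,-.113,.06))[0].astype(int); print(q)
    crop(s,'p_'+n,q[0]-40,q[1]-50,q[0]+40,q[1]+30,5)
cv2.imwrite('pics/p3.png',np.hstack([cv2.imread('pics/p_top.png'),cv2.imread('pics/p_scene.png')]))
E
```

```text
t 9.18 tcp [ 0.4367 -0.1217  0.1238] toolz [ 0.035  -0.0163 -0.9993] jaw 89.5 F [0.3 0.1 0.8] M [-0.01 -0.   -0.05] gap 0.335 q [-0.52  0.48  1.98  0.01  0.64 -2.09]
[307 200]
[214 167]
```

View pics/p3.png

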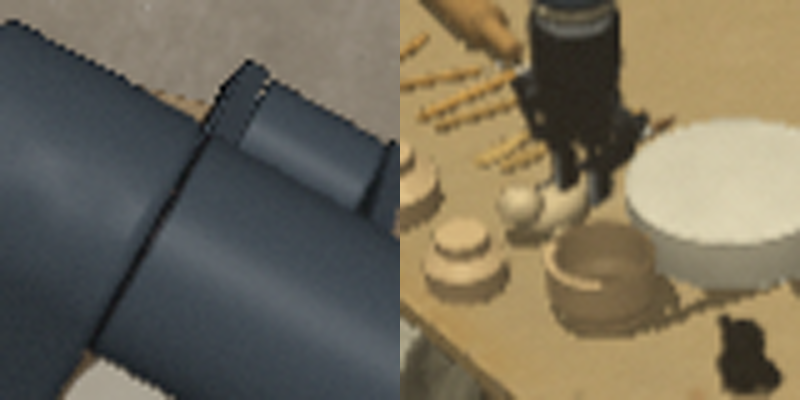

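Emit:
{"fn": "jog_arm", "kwargs": {
  "motion": [
    [-0.4, 0.5, -0.5, 0, 170],
    [-0.3, 0.4, -1.5, 0, 170],
    [0, 0, -1.5, 0, 170],
    [0, 0, -0.7, 0, 170],
    [0, 0, 0, 0, 170]
  ]
}}

```text
t: 9.7
tcp_pos: [0.4327, -0.1164, 0.0804]
tool_rot: [0.007, 1.0, -0.01, 0.021]
force: [-0.2, 0.1, 0.3]
finger_gap: 0.331
```

```bash
python3 st.py 1
```

```text
t 9.75 tcp [ 0.4329 -0.1165  0.0809] toolz [ 0.0422 -0.0207 -0.9989] jaw 89.2 F [-0.1 -0.7  0.6] M [-0.02  0.09 -0.  ] gap 0.329 q [-0.52  0.56  2.03  0.01  0.5  -2.08]
```

Emit:
{"fn": "jog_arm", "kwargs": {
  "motion": [
    [-0.2, 0.3, -1, 0, 170],
    [-0.1, 0.1, -1.5, 0, 170],
    [0, 0, -1.2, 0, 170],
    [0, 0, -0.7, 0, 170],
    [0, 0, -0.3, 0, 170],
    [0, 0, 0, 0, 170]
  ]
}}

```text
t: 10.25
tcp_pos: [0.4335, -0.115, 0.0346]
tool_rot: [0.007, 1.0, -0.012, 0.025]
force: [-0.5, -0.8, 0.5]
finger_gap: 0.334
```

```bash
python3 st.py 1
```

```text
t 10.3 tcp [ 0.4336 -0.1151  0.0349] toolz [ 0.0502 -0.0253 -0.9984] jaw 89.2 F [-0.5  0.2  0.3] M [ 0.01 -0.01 -0.02] gap 0.332 q [-0.51  0.67  2.06  0.01  0.36 -2.07]
```

Emit:
{"fn": "jog_arm", "kwargs": {
  "motion": [
    [-0.1, 0.1, -0.6, 0, 170],
    [-0.1, 0.1, -0.5, 0, 170],
    [0, 0, -0.3, 0, 170],
    [0, 0, 0, 0, 170]
  ]
}}

```text
t: 10.63
tcp_pos: [0.4328, -0.1137, 0.0214]
tool_rot: [0.007, 1.0, -0.014, 0.027]
force: [0.7, 0.1, -0.4]
finger_gap: 0.335
```

```bash
python3 st.py 1
```

```text
t 10.68 tcp [ 0.4328 -0.1137  0.0215] toolz [ 0.054  -0.0274 -0.9982] jaw 89.2 F [-0.2  0.5 -0.2] M [ 0.01  0.04 -0.02] gap 0.334 q [-0.51  0.7   2.07  0.01  0.31 -2.07]
```

Emit:
{"fn": "jog_arm", "kwargs": {
  "motion": [
    [0.5, 0.3, 0, 0, 170],
    [0.8, 0.6, 0, 0, 170],
    [0.8, 0.8, 0, 0, 170],
    [0.8, 0.8, 0, 0, 170],
    [0.5, 0.5, 0, 0, 170]
  ]
}}

```text
t: 11.1
tcp_pos: [0.4656, -0.083, 0.0219]
tool_rot: [0.008, 1.0, -0.013, 0.024]
force: [-2.5, -1.7, -0.5]
finger_gap: 0.329
```

```bash
python3 st.py
```

```text
t 11.1 tcp [ 0.4656 -0.083   0.0219] toolz [ 0.0483 -0.0265 -0.9985] jaw 89.1 F [-2.5 -1.7 -0.5] M [-0.26  0.31 -0.  ] gap 0.329 q [-0.41  0.71  2.   -0.01  0.38 -1.95]
```

Emit:
{"fn": "jog_arm", "kwargs": {
  "motion": [
    [0.9, 0.7, 0, 0, 170],
    [0.9, 0.7, 0, 0, 170],
    [0.9, 0.8, 0, 0, 170],
    [0.9, 0.8, 0, 0, 170],
    [0.9, 0.8, 0, 0, 170],
    [0.9, 0.8, 0, 0, 170]
  ]
}}

```text
t: 11.6
tcp_pos: [0.5183, -0.0333, 0.022]
tool_rot: [0.007, 1.0, -0.013, 0.019]
force: [-2.3, -2.6, 1.6]
finger_gap: 0.339
```

```bash
python3 st.py; python3 - <<'E'
from ov import *
s=snap('scene','scene4'); crop(s,'p4',150,120,330,260,4)
E
```

```text
t 11.6 tcp [ 0.5183 -0.0333  0.022 ] toolz [ 0.0379 -0.0254 -0.999 ] jaw 89.2 F [-2.3 -2.6  1.6] M [-0.34  0.41  0.  ] gap 0.339 q [-0.27  0.73  1.87 -0.03  0.5  -1.8 ]
```

View pics/p4.png

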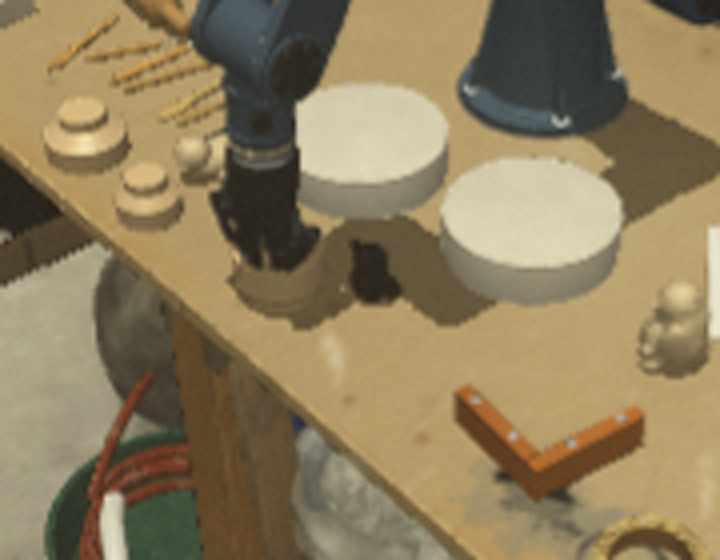

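Emit:
{"fn": "jog_arm", "kwargs": {
  "motion": [
    [0.9, 0.4, 0, 0, 170],
    [0.9, 0.4, 0, 0, 170],
    [0.8, 0.6, 0, 0, 170],
    [0.5, 0.8, 0, 0, 170],
    [0.2, 1, 0, 0, 170],
    [0, 1, 0, 0, 170],
    [0, 1, 0, 0, 170]
  ]
}}

```text
t: 12.23
tcp_pos: [0.5564, 0.0229, 0.0224]
tool_rot: [0.006, 1.0, -0.013, 0.02]
force: [-0.5, -5.4, -0.2]
finger_gap: 0.335
```

```bash
python3 st.py
```

```text
t 12.23 tcp [0.5564 0.0229 0.0224] toolz [ 0.0408 -0.0264 -0.9988] jaw 89.2 F [-0.5 -5.4 -0.2] M [-0.77  0.13 -0.02] gap 0.335 q [-0.15  0.75  1.78 -0.04  0.57 -1.68]
```

Emit:
{"fn": "jog_arm", "kwargs": {
  "motion": [
    [0, 1, 0, 0, 170],
    [0, 1, 0, 0, 170],
    [0, 1, 0, 0, 170],
    [0, 1, 0, 0, 170],
    [0, 1, 0, 0, 170],
    [-0.2, 1, 0, 0, 170],
    [-0.4, 1, 0, 0, 170],
    [-0.6, 1, 0, 0, 170]
  ]
}}

```text
t: 12.9
tcp_pos: [0.5466, 0.1121, 0.023]
tool_rot: [0.006, 1.0, -0.013, 0.024]
force: [1.0, -2.6, 0.5]
finger_gap: 0.337
```

```bash
python3 st.py;  python3 - <<'E'
from ov import *
s=snap('scene','scene5'); crop(s,'p5',190,130,370,270,4)
E
```

```text
t 12.9 tcp [0.5466 0.1121 0.023 ] toolz [ 0.0483 -0.0266 -0.9985] jaw 89.3 F [ 1.  -2.6  0.5] M [-0.36 -0.17 -0.06] gap 0.337 q [ 0.02  0.75  1.77 -0.05  0.57 -1.5 ]
```

View pics/p5.png

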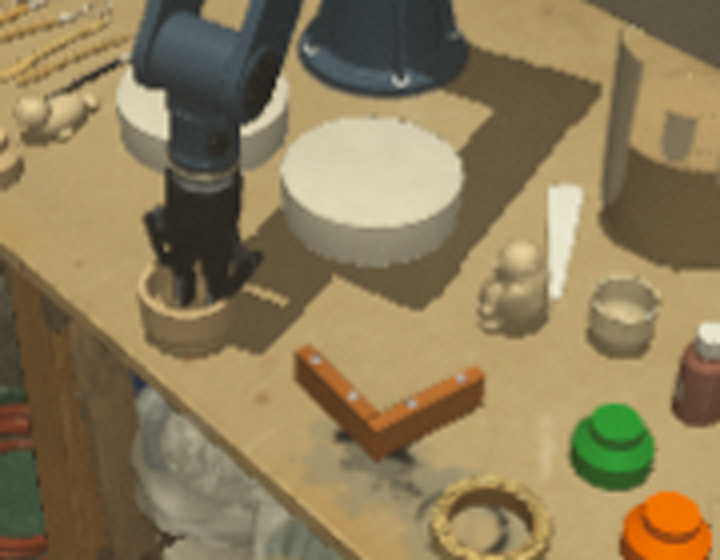

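Emit:
{"fn": "jog_arm", "kwargs": {
  "motion": [
    [-0.8, 0.8, 0, 0, 170],
    [-0.8, 0.9, 0, 0, 170],
    [-0.8, 0.9, 0, 0, 170],
    [-0.8, 0.9, 0, 0, 170],
    [-0.8, 0.9, 0, 0, 170],
    [-0.8, 0.9, 0, 0, 170],
    [-0.8, 0.9, 0, 0, 170],
    [-0.8, 0.9, 0, 0, 170]
  ]
}}

```text
t: 13.62
tcp_pos: [0.475, 0.1913, 0.023]
tool_rot: [0.007, 1.0, -0.012, 0.024]
force: [2.3, -0.9, -0.7]
finger_gap: 0.333
```

```bash
python3 st.py
```

```text
t 13.62 tcp [0.475  0.1913 0.023 ] toolz [ 0.048  -0.0252 -0.9985] jaw 89.2 F [ 2.3 -0.9 -0.7] M [-0.24 -0.23 -0.02] gap 0.333 q [ 0.18  0.72  1.89 -0.07  0.49 -1.31]
```

Emit:
{"fn": "jog_arm", "kwargs": {
  "motion": [
    [-0.8, 0.9, 0, 0, 170],
    [-0.8, 0.9, 0, 0, 170],
    [-0.3, 0.9, 0, 0, 170],
    [0, 0.5, 0, 0, 170],
    [0, 0, 0, 0, 170]
  ]
}}

```text
t: 14.03
tcp_pos: [0.4487, 0.2281, 0.023]
tool_rot: [0.005, 1.0, -0.013, 0.021]
force: [2.6, -2.3, -0.9]
finger_gap: 0.332
```

```bash
python3 st.py;  python3 - <<'E'
from ov import *
s=snap('scene','scene6'); crop(s,'p6',200,130,380,270,4)
E
```

```text
t 14.03 tcp [0.4487 0.2281 0.023 ] toolz [ 0.0428 -0.0263 -0.9987] jaw 89.4 F [ 2.6 -2.3 -0.9] M [-0.28 -0.23 -0.03] gap 0.332 q [ 0.27  0.72  1.9  -0.08  0.49 -1.22]
```

View pics/p6.png

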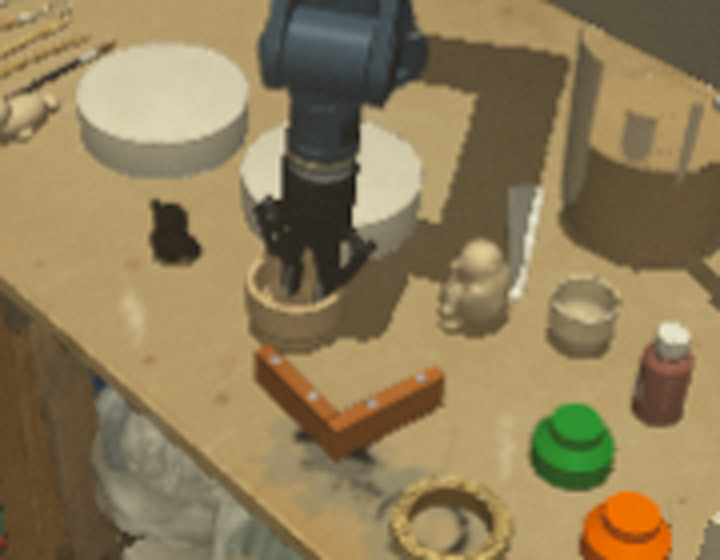

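Emit:
{"fn": "jog_arm", "kwargs": {
  "motion": [
    [0.2, 0.7, 0, 0, 170],
    [0.4, 0.9, 0, 0, 170],
    [0.5, 0.9, 0, 0, 170],
    [0.5, 0.9, 0, 0, 170],
    [0.5, 0.9, 0, 0, 170],
    [0.5, 0.9, 0, 0, 170],
    [0.5, 0.9, 0, 0, 170],
    [0.5, 0.9, 0, 0, 170]
  ]
}}

```text
t: 14.75
tcp_pos: [0.4788, 0.2981, 0.0223]
tool_rot: [0.006, 1.0, -0.019, 0.01]
force: [-1.6, -4.9, 3.1]
finger_gap: 0.331
```

```bash
python3 st.py
```

```text
t 14.75 tcp [0.4788 0.2981 0.0223] toolz [ 0.02   -0.0371 -0.9991] jaw 89.3 F [-1.6 -4.9  3.1] M [-0.59  0.37 -0.03] gap 0.331 q [ 0.38  0.76  1.73 -0.07  0.65 -1.12]
```

Now in along the bisector with smaller steps.

Emit:
{"fn": "jog_arm", "kwargs": {
  "motion": [
    [0.8, 0.4, 0, 0, 170],
    [0.8, 0.4, 0, 0, 170],
    [0.7, 0.4, 0, 0, 170],
    [0.6, 0.3, 0, 0, 170]
  ]
}}

```text
t: 15.08
tcp_pos: [0.505, 0.3168, 0.0218]
tool_rot: [0.004, 1.0, -0.02, 0.005]
force: [-3.7, -2.4, 2.2]
finger_gap: 0.331
```

```bash
python3 st.py;  python3 - <<'E'
from ov import *
s=snap('scene','scene7'); crop(s,'p7',230,150,350,250,6)
E
```

```text
t 15.08 tcp [0.505  0.3168 0.0218] toolz [ 0.0097 -0.0403 -0.9991] jaw 89.5 F [-3.7 -2.4  2.2] M [-0.22  0.62  0.01] gap 0.331 q [ 0.39  0.79  1.63 -0.06  0.73 -1.12]
```

View pics/p7.png

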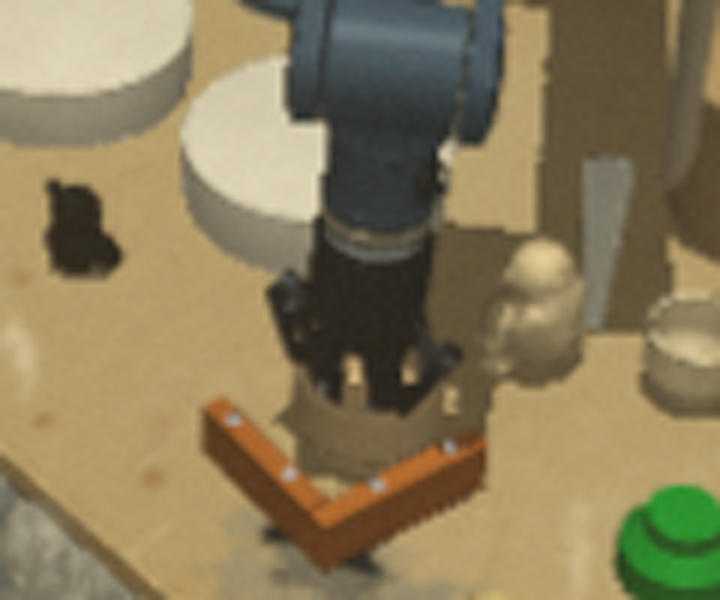

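Emit:
{"fn": "jog_arm", "kwargs": {
  "motion": [
    [0.6, 0.3, 0, 0, 170],
    [0.6, 0.3, 0, 0, 170],
    [0.5, 0.2, 0, 0, 170],
    [0.5, 0.2, 0, 0, 170]
  ]
}}

```text
t: 15.47
tcp_pos: [0.5235, 0.327, 0.0216]
tool_rot: [0.004, 1.0, -0.022, -0.001]
force: [-5.9, -2.4, 7.2]
finger_gap: 0.335
```

```bash
python3 st.py
```

```text
t 15.47 tcp [0.5235 0.327  0.0216] toolz [-0.0014 -0.0445 -0.999 ] jaw 89.6 F [-5.9 -2.4  7.2] M [-0.4   0.97  0.01] gap 0.335 q [ 0.4   0.81  1.57 -0.06  0.78 -1.12]
```

Emit:
{"fn": "jog_arm", "kwargs": {
  "motion": [
    [0.4, 0.2, 0, 0, 170],
    [0.4, 0.2, 0, 0, 170],
    [0.3, 0.2, 0, 0, 170]
  ]
}}

```text
t: 15.72
tcp_pos: [0.5287, 0.3305, 0.0217]
tool_rot: [0.003, 1.0, -0.026, -0.008]
force: [-6.7, -7.7, 9.2]
finger_gap: 0.332
```

```bash
python3 st.py;  python3 - <<'E'
from ov import *
s=snap('scene','scene8'); crop(s,'p8',250,170,350,250,8)
E
```

```text
t 15.72 tcp [0.5287 0.3305 0.0217] toolz [-0.0169 -0.0525 -0.9985] jaw 89.7 F [-6.7 -7.7  9.2] M [-1.03  1.06  0.1 ] gap 0.332 q [ 0.4   0.82  1.54 -0.06  0.82 -1.12]
```

View pics/p8.png

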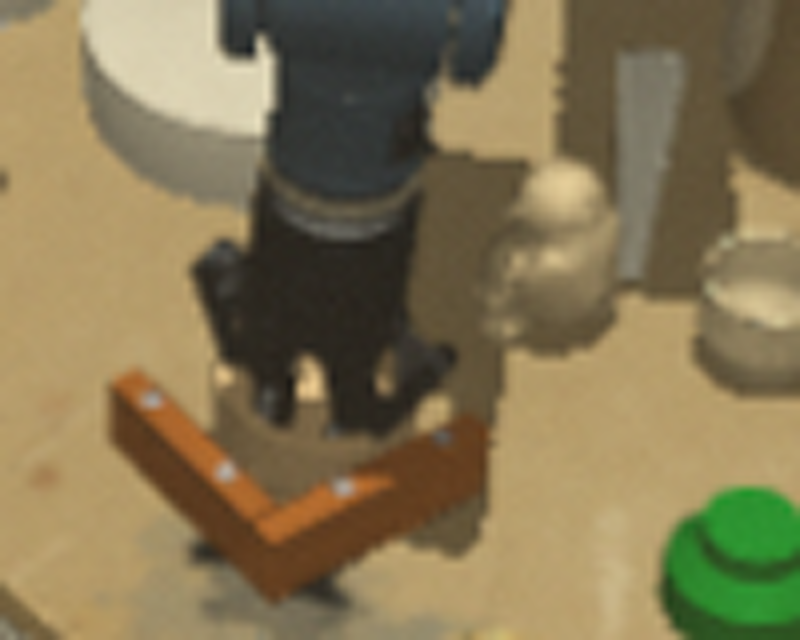

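Emit:
{"fn": "jog_arm", "kwargs": {
  "motion": [
    [0.4, 0.2, 0, 0, 170],
    [0.4, 0.2, 0, 0, 170]
  ]
}}

```text
t: 15.93
tcp_pos: [0.5286, 0.3303, 0.022]
tool_rot: [0.002, 0.999, -0.032, -0.018]
force: [-9.2, -7.3, 11.0]
finger_gap: 0.33
```

```bash
python3 st.py
```

```text
t 15.93 tcp [0.5286 0.3303 0.022 ] toolz [-0.0363 -0.0636 -0.9973] jaw 89.8 F [-9.2 -7.3 11. ] M [-0.86  1.52  0.2 ] gap 0.33 q [ 0.4   0.83  1.52 -0.06  0.86 -1.13]
```

Emit:
{"fn": "jog_arm", "kwargs": {
  "motion": [
    [-0.5, -0.4, 0, 0, 170],
    [-0.3, -0.3, 0.2, 0, 170],
    [0, 0, 0.6, 0, 170],
    [0, 0, 1, 0, 170]
  ]
}}

```text
t: 16.27
tcp_pos: [0.5228, 0.3246, 0.0399]
tool_rot: [0.003, 0.999, -0.03, -0.016]
force: [-0.8, -0.1, 0.3]
finger_gap: 0.334
```

```bash
python3 st.py
```

```text
t 16.27 tcp [0.5228 0.3246 0.0399] toolz [-0.0324 -0.0605 -0.9976] jaw 89.8 F [-0.8 -0.1  0.3] M [ 0.07 -0.03  0.02] gap 0.334 q [ 0.4   0.79  1.54 -0.06  0.87 -1.13]
```

Emit:
{"fn": "jog_arm", "kwargs": {
  "motion": [
    [0, 0, 1.5, 0, 170],
    [0, 0, 2, 0, 170],
    [0, 0, 2.5, 0, 170],
    [0, 0, 2.5, -2, 120],
    [0, -1, 2, -4, 60],
    [-0.2, -2, 1, -5, 0],
    [-0.4, -3, 0, -5, 0],
    [-0.4, -3, 0, -5, 0],
    [-0.4, -3, 0, -5, 0],
    [-0.4, -3, 0, -5, 0]
  ]
}}

```text
t: 17.1
tcp_pos: [0.5239, 0.1845, 0.1749]
tool_rot: [0.278, 0.961, -0.014, 0.002]
force: [0.6, 0.5, 0.6]
finger_gap: 0.999
```

Emit:
{"fn": "jog_arm", "kwargs": {
  "motion": [
    [-0.4, -3, 0, -5, 0],
    [-0.4, -3, 0, -5, 0],
    [-0.4, -3, 0, -5, 0],
    [-0.4, -3, 0, -5, 0],
    [-0.4, -3, 0, -5, 0],
    [-0.4, -3, 0, -5, 0],
    [-0.4, -3, 0, -5, 0],
    [-0.4, -3, 0, -5, 0],
    [-0.4, -2, 0, -3, 0],
    [-0.2, -1, 0, -1, 0]
  ]
}}

```text
t: 17.93
tcp_pos: [0.5027, -0.1033, 0.1892]
tool_rot: [0.636, 0.772, -0.007, 0.021]
force: [-0.1, -0.9, -0.2]
finger_gap: 0.999
```

```bash
python3 st.py 1
```

```text
t 17.98 tcp [ 0.5032 -0.1044  0.1894] toolz [ 0.0246 -0.0387 -0.9989] jaw 11.1 F [ 0.4 -0.7  0.8] M [-0.05  0.04 -0.02] gap 1.002 q [-0.41  0.43  1.78 -0.03  0.9  -0.58]
```

```bash
python3 - <<'E'
from ov import *
for n in('top','scene'): snap(n,n+'9')
G=(0,255,0)
st=lambda x,y,w:([(Lpoly(x,y,w),G)],(x-.06,y-.03,.02))
b=base(.5175,.321)
ov([b,(b[0]+st(.583,.349,-.379)[0],b[1]),small(.4715,-.245),cover(.4205,-.388)][1:],'o9',('top9','scene9'))
E
```

```text
(no output)
```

View pics/o9.png

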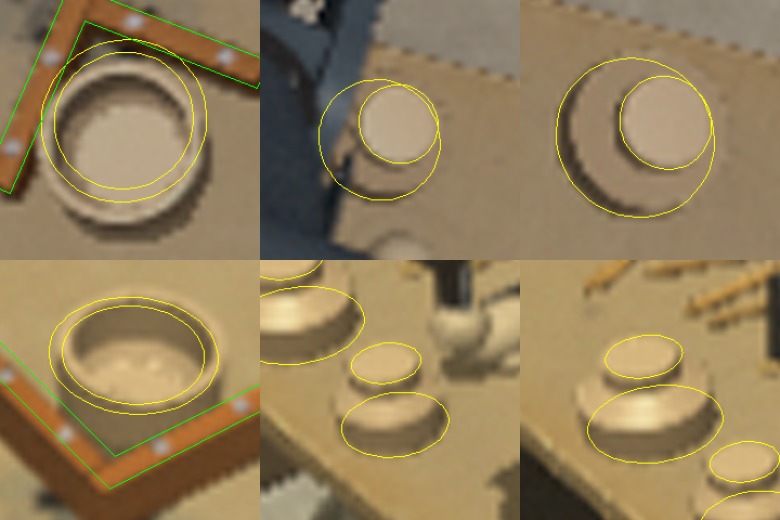

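```bash
python3 - <<'E'
from ov import *
G=(0,255,0)
st=[(Lpoly(.583,.349,-.379),G)]
b=base(.504,.322);c=base(.507,.322);d=base(.504,.3245)
ov([(b[0]+st,b[1])],'a',('top9','scene9'));ov([(c[0]+st,c[1])],'b',('top9','scene9'));ov([(d[0]+st,d[1])],'c',('top9','scene9'))
cv2.imwrite('pics/o10.png',np.hstack([cv2.imread(f'pics/{k}.png') for k in 'abc']))
E
```

```text
(no output)
```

View pics/o10.png

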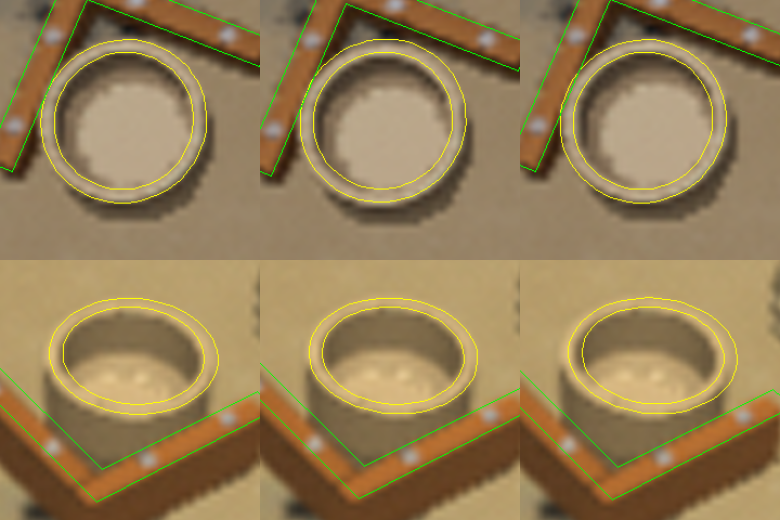

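Emit:
{"fn": "jog_arm", "kwargs": {
  "motion": [
    [0, 1.5, 0, -2, 170],
    [0, 3, 0, -3, 170],
    [0, 3.3, 0, -3, 170],
    [0, 3.3, 0, -3, 170],
    [0, 3.3, 0, -3, 170],
    [0, 3.3, 0, -3, 170],
    [0, 3.3, 0, -3, 170],
    [0, 3.3, 0, -3, 170],
    [0, 3.3, 0, -3, 170],
    [0, 3.3, 0, -3, 170]
  ]
}}

```text
t: 18.92
tcp_pos: [0.5001, 0.2322, 0.1906]
tool_rot: [0.81, 0.586, -0.009, 0.019]
force: [0.6, -0.3, 0.1]
finger_gap: 0.335
```

Emit:
{"fn": "jog_arm", "kwargs": {
  "motion": [
    [0, 3.3, 0, -3, 170],
    [0, 3, 0, -1, 170],
    [0, 2, -1, 0, 170],
    [0, 1, -1, 0, 170],
    [0, 0, -1, 0, 170],
    [0, 0, 0, 0, 170]
  ]
}}

```text
t: 19.42
tcp_pos: [0.4914, 0.3482, 0.1598]
tool_rot: [0.823, 0.567, -0.006, 0.017]
force: [-0.6, -1.4, 0.5]
finger_gap: 0.338
```

```bash
python3 st.py 1
```

```text
t 19.47 tcp [0.4918 0.3481 0.1606] toolz [ 0.0092 -0.0339 -0.9994] jaw -20.9 F [ 0.1  0.7 -0.1] M [ 0.04 -0.03 -0.03] gap 0.335 q [ 0.45  0.59  1.55 -0.04  1.01  0.83]
```

Emit:
{"fn": "jog_arm", "kwargs": {
  "motion": [
    [0.5, -1.2, -1, 0, 170],
    [0.4, -0.9, -2, 0, 170],
    [0.2, -0.4, -2, 0, 170],
    [0, 0, -1.5, 0, 170],
    [0, 0, -0.7, 0, 170],
    [0, 0, 0, 0, 170]
  ]
}}

```text
t: 19.97
tcp_pos: [0.5045, 0.3149, 0.0885]
tool_rot: [0.825, 0.565, -0.006, 0.018]
force: [-0.1, -0.5, -0.9]
finger_gap: 0.332
```

```bash
python3 st.py 1
```

```text
t 20.02 tcp [0.5048 0.315  0.0891] toolz [ 0.0114 -0.0351 -0.9993] jaw -21.2 F [ 0.1 -0.9  0.5] M [0.01 0.03 0.04] gap 0.333 q [ 0.39  0.68  1.62 -0.05  0.85  0.79]
```

Emit:
{"fn": "jog_arm", "kwargs": {
  "motion": [
    [0, 0.4, -1, 0, 170],
    [0, 0.3, -1.5, 0, 170],
    [0, 0, -1.5, 0, 170],
    [0, 0, -1, 0, 170],
    [0, 0, -0.6, 0, 170],
    [0, 0, 0, 0, 170]
  ]
}}

```text
t: 20.52
tcp_pos: [0.5092, 0.3238, 0.0352]
tool_rot: [0.826, 0.564, 0.001, 0.019]
force: [0.6, 0.2, -0.0]
finger_gap: 0.331
```

```bash
python3 st.py 1
```

```text
t 20.57 tcp [0.5095 0.3239 0.0357] toolz [ 0.023  -0.0301 -0.9993] jaw -21.3 F [ 0.8  0.3 -0.4] M [0.04 0.02 0.03] gap 0.333 q [ 0.4   0.77  1.62 -0.05  0.74  0.81]
```

Emit:
{"fn": "jog_arm", "kwargs": {
  "motion": [
    [-0.3, 0, -0.5, 0, 170],
    [-0.2, 0, -0.6, 0, 170],
    [0, 0, -0.3, 0, 170],
    [0, 0, 0, 0, 170]
  ]
}}

```text
t: 20.9
tcp_pos: [0.5052, 0.3248, 0.0226]
tool_rot: [0.826, 0.564, 0.003, 0.019]
force: [0.0, -0.2, -0.0]
finger_gap: 0.332
```

```bash
python3 st.py 1
```

```text
t 20.95 tcp [0.5053 0.3248 0.0227] toolz [ 0.0268 -0.0284 -0.9992] jaw -21.3 F [-0.2 -0.   0.1] M [ 0.03  0.09 -0.01] gap 0.329 q [ 0.4   0.79  1.64 -0.06  0.71  0.82]
```

Push along the left arm toward the far arm (world direction 0.93, −0.37).

Emit:
{"fn": "jog_arm", "kwargs": {
  "motion": [
    [0.5, -0.2, 0, 0, 170],
    [0.5, -0.2, 0, 0, 170],
    [0.5, -0.2, 0, 0, 170],
    [0.5, -0.2, 0, 0, 170]
  ]
}}

```text
t: 21.28
tcp_pos: [0.5246, 0.3167, 0.0231]
tool_rot: [0.825, 0.564, 0.002, 0.018]
force: [-4.0, 1.5, 0.7]
finger_gap: 0.332
```

```bash
python3 st.py
```

```text
t 21.28 tcp [0.5246 0.3167 0.0231] toolz [ 0.0233 -0.0285 -0.9993] jaw -21.3 F [-4.   1.5  0.7] M [0.2  0.54 0.01] gap 0.332 q [ 0.38  0.8   1.6  -0.05  0.73  0.79]
```

Emit:
{"fn": "jog_arm", "kwargs": {
  "motion": [
    [0.5, -0.2, 0, 0, 170],
    [0.5, -0.2, 0, 0, 170]
  ]
}}

```text
t: 21.45
tcp_pos: [0.5332, 0.3125, 0.0232]
tool_rot: [0.826, 0.564, -0.001, 0.017]
force: [-15.9, 10.2, 10.4]
finger_gap: 0.332
```

```bash
python3 st.py
```

```text
t 21.45 tcp [0.5332 0.3125 0.0232] toolz [ 0.0179 -0.0284 -0.9994] jaw -21.4 F [-15.9  10.2  10.4] M [ 1.49  2.43 -0.06] gap 0.332 q [ 0.37  0.8   1.59 -0.05  0.75  0.77]
```

Emit:
{"fn": "jog_arm", "kwargs": {
  "motion": [
    [-0.2, 0.5, 0, 0, 170],
    [0.2, 0.5, 0, 0, 170],
    [0.2, 0.5, 0, 0, 170]
  ]
}}

```text
t: 21.7
tcp_pos: [0.5328, 0.3234, 0.0226]
tool_rot: [0.826, 0.563, -0.007, 0.017]
force: [-3.8, -3.9, 0.4]
finger_gap: 0.335
```

```bash
python3 st.py
```

```text
t 21.7 tcp [0.5328 0.3234 0.0226] toolz [ 0.0083 -0.0354 -0.9993] jaw -21.5 F [-3.8 -3.9  0.4] M [-0.57  0.59 -0.16] gap 0.335 q [ 0.38  0.81  1.56 -0.05  0.78  0.8 ]
```

Emit:
{"fn": "jog_arm", "kwargs": {
  "motion": [
    [0.2, 0.5, 0, 0, 170],
    [0.2, 0.5, 0, 0, 170]
  ]
}}

```text
t: 21.87
tcp_pos: [0.5331, 0.33, 0.0215]
tool_rot: [0.826, 0.563, -0.013, 0.017]
force: [-5.0, -5.3, 4.6]
finger_gap: 0.336
```

```bash
python3 st.py
```

```text
t 21.87 tcp [0.5331 0.33   0.0215] toolz [-0.002  -0.0434 -0.9991] jaw -21.4 F [-5.  -5.3  4.6] M [-0.93  0.62 -0.24] gap 0.336 q [ 0.4   0.82  1.54 -0.05  0.8   0.81]
```

Emit:
{"fn": "jog_arm", "kwargs": {
  "motion": [
    [0.2, 0.5, 0, 0, 170],
    [0.3, 0.5, 0, 0, 170],
    [0.3, 0.4, 0, 0, 170]
  ]
}}

```text
t: 22.12
tcp_pos: [0.533, 0.3338, 0.0216]
tool_rot: [0.825, 0.563, -0.029, 0.02]
force: [-8.1, -12.0, 11.4]
finger_gap: 0.335
```

```bash
python3 st.py
```

```text
t 22.12 tcp [0.533  0.3338 0.0216] toolz [-0.0249 -0.0662 -0.9975] jaw -21.4 F [ -8.1 -12.   11.4] M [-1.77  0.82 -0.44] gap 0.335 q [ 0.41  0.83  1.51 -0.07  0.85  0.83]
```

Emit:
{"fn": "jog_arm", "kwargs": {
  "motion": [
    [-0.4, -0.4, 0, 0, 170],
    [-0.4, -0.5, 0, 0, 170],
    [0, 0, 0.6, 0, 170],
    [0, 0, 1, 0, 170]
  ]
}}

```text
t: 22.45
tcp_pos: [0.5265, 0.3231, 0.0371]
tool_rot: [0.825, 0.564, -0.029, 0.022]
force: [0.6, -0.2, -0.3]
finger_gap: 0.328
```

```bash
python3 st.py
```

```text
t 22.45 tcp [0.5265 0.3231 0.0371] toolz [-0.0232 -0.0683 -0.9974] jaw -21.3 F [ 0.6 -0.2 -0.3] M [ 0.04  0.03 -0.  ] gap 0.328 q [ 0.4   0.8   1.54 -0.07  0.86  0.82]
```

Emit:
{"fn": "jog_arm", "kwargs": {
  "motion": [
    [0, 0, 1.5, 0, 170],
    [0, 0, 2, 0, 170],
    [0, 0, 2.5, 0, 170],
    [0, 0, 2.5, 0, 120],
    [0, -1, 2, -2, 60],
    [-0.2, -2, 1, -2, 0],
    [-0.4, -3, 0, -2, 0],
    [-0.4, -3, 0, -2, 0],
    [-0.4, -3, 0, -2, 0],
    [-0.4, -3, 0, -2, 0]
  ]
}}

```text
t: 23.28
tcp_pos: [0.522, 0.1799, 0.1718]
tool_rot: [0.879, 0.476, -0.01, 0.024]
force: [0.4, 0.4, 0.1]
finger_gap: 0.998
```

Emit:
{"fn": "jog_arm", "kwargs": {
  "motion": [
    [-0.4, -3, 0, -2, 0],
    [-0.4, -3, 0, -2, 0],
    [-0.4, -3, 0, -2, 0],
    [-0.4, -3, 0, -2, 0],
    [-0.4, -3, 0, -2, 0],
    [-0.4, -3, 0, -2, 0],
    [-0.4, -3, 0, -2, 0],
    [-0.4, -3, 0, -2, 0],
    [-0.4, -3, 0, -1, 0],
    [-0.2, -3, 0, 0, 0]
  ]
}}

```text
t: 24.12
tcp_pos: [0.4938, -0.1349, 0.1856]
tool_rot: [0.942, 0.335, 0.003, 0.033]
force: [-0.1, 0.3, -0.3]
finger_gap: 1.001
```

```bash
python3 st.py; python3 - <<'E'
from ov import *
for n in('top','scene'): snap(n,n+'11')
G=(0,255,0)
st=[(Lpoly(.583,.349,-.379),G)]
b=base(.5178,.321)
ov([(b[0]+st,b[1])],'a',('top11','scene11'))
a=cv2.imread('pics/a.png'); s=load('scene11'); cv2.imwrite('pics/o11.png',np.hstack([a,cv2.resize(s['img'][90:350:,60:360,::-1],(540,520))]))
E
python3 st.py
```

```text
t 24.12 tcp [ 0.4938 -0.1349  0.1856] toolz [ 0.0277 -0.0609 -0.9978] jaw -50.8 F [-0.1  0.3 -0.3] M [0.04 0.05 0.02] gap 1.001 q [-0.46  0.43  1.79 -0.06  0.87  0.46]
t 24.22 tcp [ 0.4953 -0.1382  0.186 ] toolz [ 0.0303 -0.0637 -0.9975] jaw -51.1 F [-0.3  0.9  0.6] M [0.11 0.04 0.03] gap 0.999 q [-0.46  0.43  1.79 -0.06  0.87  0.46]
```

View pics/o11.png

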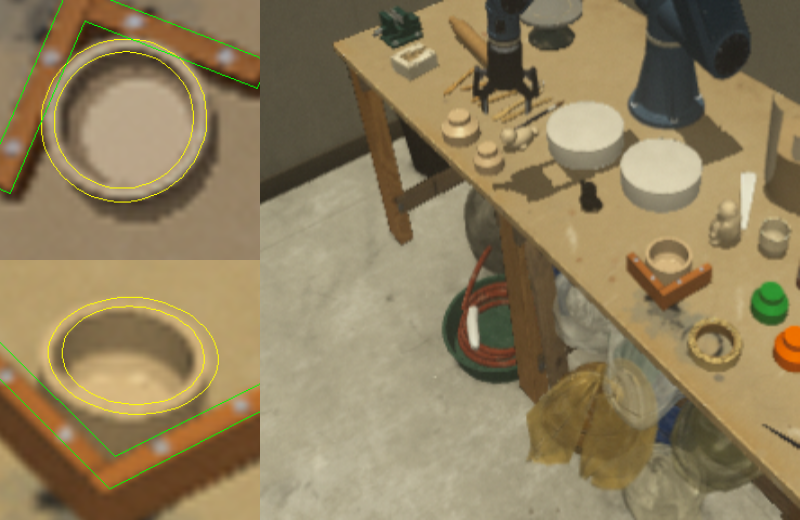

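Emit:
{"fn": "jog_arm", "kwargs": {
  "motion": [
    [-0.4, -1, 0, -4, 0],
    [-0.45, -1.5, 0, -6.5, 0],
    [-0.45, -1.5, 0, -6.5, 0],
    [-0.45, -1.5, 0, -6.5, 0],
    [-0.45, -1.5, 0, -6.5, 0],
    [-0.45, -1.5, 0, -6.5, 0],
    [-0.45, -1.5, 0, -6.5, 0],
    [-0.45, -1.5, 0, -6.5, 0],
    [-0.45, -1.5, 0, -6.5, 0],
    [-0.45, -1.5, 0, -6.5, 0]
  ]
}}

```text
t: 25.05
tcp_pos: [0.4574, -0.2853, 0.1954]
tool_rot: [0.973, -0.227, -0.007, 0.039]
force: [0.1, -0.6, -0.5]
finger_gap: 1.001
```

```bash
python3 st.py
```

```text
t 25.05 tcp [ 0.4574 -0.2853  0.1954] toolz [-0.032  -0.0718 -0.9969] jaw -116.3 F [ 0.1 -0.6 -0.5] M [ 0.05 -0.04  0.02] gap 1.001 q [-0.72  0.46  1.69 -0.09  0.97  1.36]
```

Emit:
{"fn": "jog_arm", "kwargs": {
  "motion": [
    [-0.45, -1.5, 0, -6.5, 0],
    [-0.45, -1.5, 0, -6.5, 0],
    [-0.45, -1.5, 0, -6.5, 0],
    [-0.45, -1.5, 0, -6.5, 0],
    [-0.45, -1.5, -1, -6.5, 0],
    [-0.45, -1, -1, -6.5, 0],
    [-0.3, -0.5, -1, -4, 0],
    [0, 0, -0.5, -2, 0],
    [0, 0, 0, 0, 0]
  ]
}}

```text
t: 25.8
tcp_pos: [0.4354, -0.3819, 0.1683]
tool_rot: [0.8, -0.599, -0.011, 0.037]
force: [-0.2, 0.9, 0.2]
finger_gap: 0.997
```

```bash
python3 st.py 1
```

```text
t 25.85 tcp [ 0.4356 -0.382   0.1688] toolz [-0.0609 -0.0472 -0.997 ] jaw -163.6 F [ 0.1 -1.2 -0. ] M [ 0.05 -0.01  0.02] gap 0.999 q [-0.87  0.55  1.6  -0.09  1.    2.03]
```

Emit:
{"fn": "jog_arm", "kwargs": {
  "motion": [
    [0, 0, 0, 6.5, 0],
    [0, 0, 0, 6.5, 0],
    [0, 0, 0, 6.5, 0],
    [0, 0, 0, 6.5, 0],
    [0, 0, 0, 6.5, 0],
    [0, 0, 0, 6.5, 0],
    [0, 0, 0, 6.5, 0],
    [0, 0, 0, 6.5, 0],
    [0, 0, 0, 6.5, 0],
    [0, 0, 0, 6.5, 0]
  ]
}}

```text
t: 26.68
tcp_pos: [0.4447, -0.3777, 0.1789]
tool_rot: [0.998, -0.035, 0.02, 0.039]
force: [-0.1, -0.5, 0.8]
finger_gap: 1.001
```

```bash
python3 st.py
```

```text
t 26.68 tcp [ 0.4447 -0.3777  0.1789] toolz [ 0.0378 -0.0784 -0.9962] jaw -94.1 F [-0.1 -0.5  0.8] M [0.05 0.01 0.03] gap 1.001 q [-0.89  0.51  1.65 -0.03  0.9   0.77]
```

Emit:
{"fn": "jog_arm", "kwargs": {
  "motion": [
    [0, 0, 0, 6.5, 0],
    [0, 0, 0, 6.5, 0],
    [0, 0, 0, 6.5, 0],
    [0, 0, 0, 4, 0],
    [0, 0, 0, 0, 0]
  ]
}}

```text
t: 27.1
tcp_pos: [0.4487, -0.3753, 0.1847]
tool_rot: [0.981, 0.187, 0.031, 0.037]
force: [-0.0, 0.3, -1.4]
finger_gap: 1.002
```

```bash
python3 st.py 1
```

```text
t 27.15 tcp [ 0.4489 -0.3753  0.1848] toolz [ 0.0751 -0.0611 -0.9953] jaw -68.7 F [0.6 0.1 0. ] M [ 0.01 -0.02 -0.04] gap 1.001 q [-0.9   0.5   1.66  0.03  0.89  0.28]
```

Emit:
{"fn": "jog_arm", "kwargs": {
  "motion": [
    [0, 0, 3, 0, 0],
    [0, 0, 4, 0, 0],
    [0, 0, 4, 0, 0],
    [0, 0, 0, 0, 0],
    [0, 0, 0, 0, 0],
    [0, 0, 0, 0, 0]
  ]
}}

```text
t: 27.65
tcp_pos: [0.45, -0.3717, 0.3014]
tool_rot: [0.982, 0.183, 0.032, 0.038]
force: [-0.6, -0.7, -0.1]
finger_gap: 1.002
```

```bash
python3 st.py 1
```

```text
t 27.7 tcp [ 0.4496 -0.3712  0.3006] toolz [ 0.0748 -0.0608 -0.9953] jaw -69.0 F [-0.3 -0.3  0.1] M [0.04 0.06 0.01] gap 0.999 q [-0.89  0.36  1.53  0.02  1.16  0.3 ]
```

Emit:
{"fn": "jog_arm", "kwargs": {
  "motion": [
    [0, 0, -1, 7, 0],
    [0, 0, -1, 7, 0],
    [0, 0, -1, 7, 0],
    [0, 0, -1, 7, 0],
    [0, 0, -1, 7, 0],
    [0, 0, -1, 7, 0],
    [0, 0, -1, 7, 0],
    [0, 0, -1, 7, 0],
    [0, 0, -1, 7, 0],
    [0, 0, -1, 7, 0]
  ]
}}

```text
t: 28.53
tcp_pos: [0.445, -0.363, 0.184]
tool_rot: [0.689, 0.723, 0.045, 0.0]
force: [-0.7, -1.0, -0.7]
finger_gap: 1.001
```

```bash
python3 st.py
```

```text
t 28.53 tcp [ 0.445 -0.363  0.184] toolz [ 0.0625  0.0645 -0.996 ] jaw 2.7 F [-0.7 -1.  -0.7] M [-0.05  0.03 -0.02] gap 1.001 q [-0.93  0.52  1.62  0.1   1.02 -1.03]
```

Emit:
{"fn": "jog_arm", "kwargs": {
  "motion": [
    [0, 0, -1, 7, 0],
    [0, 0, -1, 7, 0],
    [0, 0, -1, 7, 0],
    [0, 0, -1, 7, 0],
    [0, 0, -1, 7, 0],
    [0, 0, 0, 7, 0],
    [0, 0, 0, 7, 0],
    [0, 0, 0, 7, 0],
    [0, 0, 0, 7, 0]
  ]
}}

```text
t: 29.28
tcp_pos: [0.4361, -0.3525, 0.1129]
tool_rot: [0.198, 0.978, 0.042, -0.041]
force: [0.4, 0.1, -0.4]
finger_gap: 1.002
```

```bash
python3 st.py
```

```text
t 29.28 tcp [ 0.4361 -0.3525  0.1129] toolz [-0.0642  0.0992 -0.993 ] jaw 67.0 F [ 0.4  0.1 -0.4] M [-0.06 -0.1   0.02] gap 1.002 q [-0.89  0.64  1.61  0.02  1.   -2.07]
```

Emit:
{"fn": "jog_arm", "kwargs": {
  "motion": [
    [-0.3, -0.7, 0, 0, 0],
    [-0.4, -1, 0, 0, 0],
    [-0.4, -1, 0, 0, 0],
    [-0.3, -0.6, 0, 0, 0],
    [0, 0, 0, 0, 0]
  ]
}}

```text
t: 29.7
tcp_pos: [0.4187, -0.386, 0.1082]
tool_rot: [0.201, 0.978, 0.045, -0.045]
force: [-0.3, -0.2, -0.5]
finger_gap: 0.999
```

```bash
python3 st.py
```

```text
t 29.7 tcp [ 0.4187 -0.386   0.1082] toolz [-0.0701  0.1062 -0.9919] jaw 66.6 F [-0.3 -0.2 -0.5] M [-0.08 -0.05 -0.04] gap 0.999 q [-0.94  0.66  1.58  0.01  1.02 -2.11]
```

Emit:
{"fn": "jog_arm", "kwargs": {
  "motion": [
    [0, 0, -0.5, 0, 0],
    [0, 0, -0.7, 0, 0],
    [0, 0, -0.7, 0, 0],
    [0, 0, -0.4, 0, 0],
    [0, 0, 0, 0, 0]
  ]
}}

```text
t: 30.12
tcp_pos: [0.4175, -0.3872, 0.0829]
tool_rot: [0.203, 0.977, 0.045, -0.045]
force: [0.2, 0.0, -0.1]
finger_gap: 1.003
```

```bash
python3 st.py 1
```

```text
t 30.17 tcp [ 0.4175 -0.3871  0.0832] toolz [-0.0691  0.1066 -0.9919] jaw 66.3 F [ 0.2  0.2 -0.4] M [-0.11 -0.02  0.02] gap 1.001 q [-0.95  0.7   1.6   0.01  0.97 -2.11]
```

Emit:
{"fn": "jog_arm", "kwargs": {
  "motion": [
    [0, 0.5, 1.5, 2, 255],
    [0, 1.5, 2, 3, 255],
    [0, 2.5, 1, 4, 255],
    [0, 3, 0, 4, 255],
    [0, 3, 0, 4, 255],
    [0, 3, 0, 4, 255],
    [0, 3, 0, 4, 255],
    [0, 3, 0, 4, 255],
    [0, 3, 0, 3, 255],
    [0, 2, 0, 2, 255]
  ]
}}

```text
t: 31.0
tcp_pos: [0.4201, -0.1366, 0.1411]
tool_rot: [-0.11, 0.992, 0.024, -0.049]
force: [0.9, -0.6, -0.1]
finger_gap: -0.001
```

```bash
python3 st.py
```

```text
t 31.0 tcp [ 0.4201 -0.1366  0.1411] toolz [-0.1016  0.036  -0.9942] jaw 102.5 F [ 0.9 -0.6 -0.1] M [ 0.04 -0.01  0.05] gap -0.001 q [-0.55  0.48  1.9  -0.03  0.88 -2.32]
```

Emit:
{"fn": "jog_arm", "kwargs": {
  "motion": [
    [0, 0, -1, 0, 255],
    [0, 0, -2, 0, 255],
    [0, 0, -2.5, 0, 255],
    [0, 0, -2.5, 0, 255],
    [0, 0, -1.5, 0, 255],
    [-0.2, 0, -0.8, 0, 255]
  ]
}}

```text
t: 31.5
tcp_pos: [0.4223, -0.129, 0.0456]
tool_rot: [-0.123, 0.991, 0.018, -0.041]
force: [0.2, -0.1, -0.1]
finger_gap: -0.001
```

```bash
python3 st.py
```

```text
t 31.5 tcp [ 0.4223 -0.129   0.0456] toolz [-0.086   0.0254 -0.996 ] jaw 104.0 F [ 0.2 -0.1 -0.1] M [-0.02 -0.07 -0.02] gap -0.001 q [-0.54  0.66  1.97 -0.04  0.6  -2.32]
```

Emit:
{"fn": "jog_arm", "kwargs": {
  "motion": [
    [-0.6, 0.1, -0.6, 0, 255],
    [-0.8, 0.2, -0.6, 0, 255],
    [-0.8, 0.2, -0.3, 0, 255],
    [-0.8, 0.2, 0, 0, 255]
  ]
}}

```text
t: 31.83
tcp_pos: [0.3952, -0.1218, 0.0322]
tool_rot: [-0.127, 0.991, 0.016, -0.039]
force: [0.0, -0.1, 1.1]
finger_gap: 0.002
```

```bash
python3 st.py
```

```text
t 31.83 tcp [ 0.3952 -0.1218  0.0322] toolz [-0.0804  0.0214 -0.9965] jaw 104.6 F [ 0.  -0.1  1.1] M [-0.04 -0.06  0.02] gap 0.002 q [-0.55  0.68  2.04 -0.05  0.5  -2.33]
```

Emit:
{"fn": "jog_arm", "kwargs": {
  "motion": [
    [-0.7, 0.2, 0, 0, 255],
    [-0.6, 0.2, 0, 0, 255],
    [-0.5, 0.2, 0, 0, 255],
    [-0.4, 0.1, 0, 0, 255]
  ]
}}

```text
t: 32.17
tcp_pos: [0.3742, -0.1148, 0.0349]
tool_rot: [-0.129, 0.991, 0.013, -0.035]
force: [9.0, 2.5, -3.4]
finger_gap: -0.0
```

```bash
python3 st.py
```

```text
t 32.17 tcp [ 0.3742 -0.1148  0.0349] toolz [-0.0724  0.0168 -0.9972] jaw 104.7 F [ 9.   2.5 -3.4] M [ 0.31 -1.53 -0.13] gap -0.0 q [-0.57  0.66  2.11 -0.06  0.44 -2.34]
```

Contact with the fixed disc; a few more gentle rows to straighten the wrist.

Emit:
{"fn": "jog_arm", "kwargs": {
  "motion": [
    [-0.4, 0.1, 0, 0, 255],
    [-0.4, 0.1, 0, 0, 255],
    [-0.4, 0.1, 0, 0, 255]
  ]
}}

```text
t: 32.42
tcp_pos: [0.3739, -0.1175, 0.0362]
tool_rot: [-0.127, 0.992, 0.004, -0.022]
force: [6.0, 1.5, -1.0]
finger_gap: 0.004
```

```bash
python3 st.py
```

```text
t 32.42 tcp [ 0.3739 -0.1175  0.0362] toolz [-0.044   0.0027 -0.999 ] jaw 104.5 F [ 6.   1.5 -1. ] M [ 0.34 -1.14 -0.04] gap 0.004 q [-0.57  0.66  2.13 -0.06  0.4  -2.35]
```

Emit:
{"fn": "jog_arm", "kwargs": {
  "motion": [
    [-0.4, 0, 0, 0, 255],
    [-0.4, 0, 0, 0, 255],
    [-0.4, 0, 0, 0, 255],
    [-0.4, 0, 0, 0, 255],
    [-0.4, 0, 0, 0, 255]
  ]
}}

```text
t: 32.83
tcp_pos: [0.372, -0.1268, 0.0387]
tool_rot: [-0.124, 0.992, -0.01, -0.002]
force: [6.6, 1.2, -0.3]
finger_gap: 0.001
```

```bash
python3 st.py
```

```text
t 32.83 tcp [ 0.372  -0.1268  0.0387] toolz [-0.002  -0.02   -0.9998] jaw 104.3 F [ 6.6  1.2 -0.3] M [ 0.28 -0.94 -0.05] gap 0.001 q [-0.6   0.65  2.16 -0.06  0.32 -2.37]
```

Emit:
{"fn": "jog_arm", "kwargs": {
  "motion": [
    [1, -0.2, 0, 0, 255],
    [1, -0.3, 0.5, 0, 255],
    [1, -0.5, 1.5, 0, 255],
    [1, -0.5, 2.5, -1, 200],
    [0.5, -1, 2.5, -2, 100],
    [0.2, -2, 2, -3, 0],
    [0, -3, 0.5, -3, 0],
    [0, -3, 0, -3, 0],
    [0, -3, 0, -3, 0],
    [0, -3, 0, -3, 0]
  ]
}}

```text
t: 33.67
tcp_pos: [0.4176, -0.2912, 0.1425]
tool_rot: [0.034, 0.999, -0.008, -0.003]
force: [0.2, 0.5, -0.7]
finger_gap: 0.976
```

```bash
python3 st.py
```

```text
t 33.67 tcp [ 0.4176 -0.2912  0.1425] toolz [-0.0074 -0.0166 -0.9998] jaw 86.1 F [ 0.2  0.5 -0.7] M [ 0.03 -0.04 -0.01] gap 0.976 q [-0.82  0.51  1.81 -0.02  0.82 -2.31]
```

Emit:
{"fn": "jog_arm", "kwargs": {
  "motion": [
    [0, -3, 0, -3, 0],
    [0, -2.5, 0, -3, 0],
    [0, -1.5, 0, -2, 0],
    [0, -0.6, -1, -1, 0],
    [0, 0, -1.5, 0, 0],
    [0, 0, -1.5, 0, 0],
    [0, 0, -0.7, 0, 0],
    [0, 0, 0, 0, 0]
  ]
}}

```text
t: 34.33
tcp_pos: [0.4156, -0.3776, 0.0946]
tool_rot: [0.12, 0.993, -0.012, -0.001]
force: [0.2, 0.5, -0.0]
finger_gap: 1.005
```

```bash
python3 st.py 1
```

```text
t 34.38 tcp [ 0.4156 -0.3775  0.0951] toolz [-0.0057 -0.0228 -0.9997] jaw 76.2 F [-0.3  0.3 -0.4] M [ 0.01  0.   -0.01] gap 0.998 q [-0.93  0.63  1.72 -0.03  0.78 -2.24]
```

Emit:
{"fn": "jog_arm", "kwargs": {
  "motion": [
    [0.3, -0.6, -0.5, 0, 0],
    [0.2, -0.4, -1, 0, 0],
    [0, 0, -1.2, 0, 0],
    [0, 0, -1, 0, 0],
    [0, 0, -0.6, 0, 0],
    [0, 0, 0, 0, 0]
  ]
}}

```text
t: 34.88
tcp_pos: [0.4233, -0.3888, 0.0506]
tool_rot: [0.119, 0.993, -0.014, 0.0]
force: [0.4, -0.1, -0.3]
finger_gap: 0.999
```

```bash
python3 st.py 1
```

```text
t 34.93 tcp [ 0.4234 -0.3889  0.0511] toolz [-0.0021 -0.0274 -0.9996] jaw 76.4 F [-0.6  1.   0.4] M [-0.05 -0.03 -0.02] gap 1.002 q [-0.93  0.72  1.7  -0.03  0.7  -2.24]
```

Emit:
{"fn": "jog_arm", "kwargs": {
  "motion": [
    [-0.2, 0.1, -0.4, 0, 0],
    [-0.1, 0, -0.2, 0, 0],
    [0, 0, 0, 0, 40]
  ]
}}

```text
t: 35.18
tcp_pos: [0.4207, -0.3882, 0.0452]
tool_rot: [0.119, 0.993, -0.014, 0.001]
force: [-0.0, 0.7, 0.2]
finger_gap: 0.884
```

```bash
python3 st.py 1; python3 - <<'E'
from ov import *
s=snap('scene','scene12'); crop(s,'p12',85,95,205,195,6)
E
```

```text
t 35.23 tcp [ 0.4207 -0.3882  0.0453] toolz [-0.0011 -0.0286 -0.9996] jaw 76.4 F [0.1 0.3 0.3] M [-0.04  0.04 -0.01] gap 0.842 q [-0.93  0.72  1.71 -0.03  0.68 -2.24]
```

View pics/p12.png

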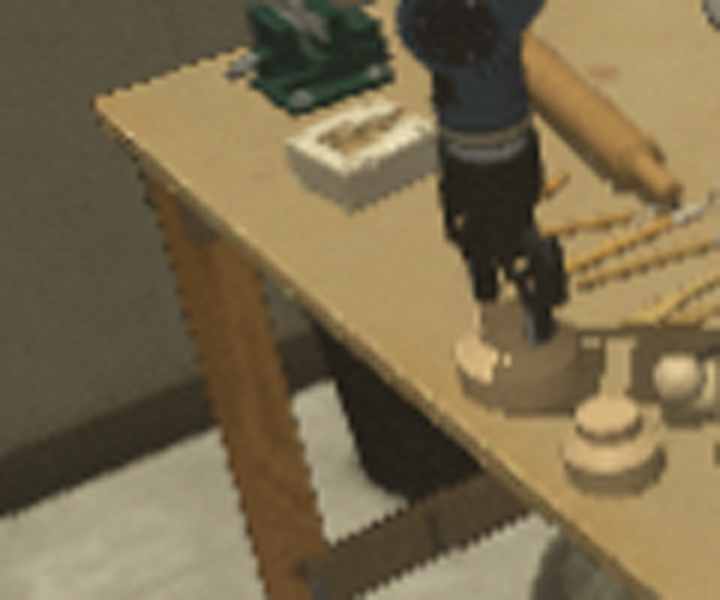

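Fingers straddle the large bowl's foot. Close the fingers.

Emit:
{"fn": "jog_arm", "kwargs": {
  "motion": [
    [0, 0, 0, 0, 90],
    [0, 0, 0, 0, 255],
    [0, 0, 0, 0, 255],
    [0, 0, 0, 0, 255],
    [0, 0, 0, 0, 255]
  ],
  "squeeze": 45
}}

```text
t: 35.7
tcp_pos: [0.4212, -0.3885, 0.0484]
tool_rot: [0.119, 0.993, -0.015, 0.002]
force: [0.1, -0.4, -2.7]
finger_gap: 0.632
```

```bash
python3 st.py
```

```text
t 35.7 tcp [ 0.4212 -0.3885  0.0484] toolz [ 4.000e-04 -2.990e-02 -9.996e-01] jaw 76.3 F [ 0.1 -0.4 -2.7] M [-0.02 -0.06  0.  ] gap 0.632 q [-0.93  0.72  1.71 -0.03  0.69 -2.24]
```

Emit:
{"fn": "jog_arm", "kwargs": {
  "motion": [
    [0, 0, 0.5, 0, 255],
    [0, 0.1, 1, 0, 255],
    [0, 0.2, 2, 0, 255],
    [0, 0.5, 2.5, 0, 255],
    [0, 1, 2.5, 0, 255],
    [0, 1.5, 2.5, 0, 255],
    [0, 2, 2, 0, 255],
    [0.2, 2.5, 1, 0, 255],
    [0.2, 3, 0, 0, 255],
    [0.2, 3, 0, 0, 255]
  ]
}}

```text
t: 36.53
tcp_pos: [0.4264, -0.2515, 0.1975]
tool_rot: [0.123, 0.992, -0.017, 0.004]
force: [0.5, 1.5, -3.2]
finger_gap: 0.628
```

```bash
python3 st.py
```

```text
t 36.53 tcp [ 0.4264 -0.2515  0.1975] toolz [ 0.0045 -0.035  -0.9994] jaw 75.8 F [ 0.5  1.5 -3.2] M [ 0.05  0.05 -0.01] gap 0.628 q [-0.75  0.4   1.8  -0.03  0.91 -2.05]
```

Emit:
{"fn": "jog_arm", "kwargs": {
  "motion": [
    [0.5, 3, 0, 0, 255],
    [0.5, 3, 0, 0, 255],
    [0.5, 3, 0, 0, 255],
    [0.5, 3, 0, 0, 255],
    [0.5, 3, 0, 0, 255],
    [0.5, 3, 0, 0, 255],
    [0.5, 3, 0, 0, 255],
    [0.5, 3, 0, 0, 255],
    [0.5, 3, 0, 0, 255],
    [0.5, 3, 0, 0, 255]
  ]
}}

```text
t: 37.37
tcp_pos: [0.4734, 0.0638, 0.2051]
tool_rot: [0.125, 0.992, -0.018, 0.008]
force: [0.8, -1.0, -2.2]
finger_gap: 0.627
```

```bash
python3 st.py
```

```text
t 37.37 tcp [0.4734 0.0638 0.2051] toolz [ 0.0107 -0.0386 -0.9992] jaw 75.6 F [ 0.8 -1.  -2.2] M [-0.   -0.03 -0.07] gap 0.627 q [-0.08  0.37  1.83 -0.05  0.93 -1.37]
```

Emit:
{"fn": "jog_arm", "kwargs": {
  "motion": [
    [0.5, 3, 0, 0, 255],
    [0.5, 3, 0, 0, 255],
    [0.6, 3, 0, 0, 255],
    [0.6, 3, 0, 0, 255],
    [0.6, 3, 0, 0, 255],
    [0.6, 3, 0, 0, 255],
    [0.5, 2.5, 0, 0, 255],
    [0.4, 1.5, 0, 0, 255],
    [0.2, 0.6, 0, 0, 255],
    [0, 0, 0, 0, 255]
  ]
}}

```text
t: 38.2
tcp_pos: [0.5149, 0.3088, 0.2104]
tool_rot: [0.12, 0.993, -0.017, 0.009]
force: [-0.4, -0.1, -3.2]
finger_gap: 0.626
```

```bash
python3 st.py 1
```

```text
t 38.25 tcp [0.5145 0.308  0.2103] toolz [ 0.0137 -0.0362 -0.9993] jaw 76.1 F [ 0.2 -0.2 -2.2] M [ 0.02  0.06 -0.05] gap 0.631 q [ 0.37  0.52  1.51 -0.04  1.11 -0.94]
```

Emit:
{"fn": "jog_arm", "kwargs": {
  "motion": [
    [0.2, 0.6, -0.5, 0, 255],
    [0.1, 0.5, -1.2, 0, 255],
    [0.1, 0.2, -1.7, 0, 255],
    [0, 0, -1.7, 0, 255],
    [0, 0, -1.2, 0, 255],
    [0, 0, -0.6, 0, 255],
    [0, 0, 0, 0, 255]
  ]
}}

```text
t: 38.83
tcp_pos: [0.5173, 0.315, 0.1355]
tool_rot: [0.125, 0.992, -0.019, 0.007]
force: [-1.1, -1.0, -3.3]
finger_gap: 0.631
```

```bash
python3 st.py 1; python3 - <<'E'
from ov import *
s=snap('scene','scene13'); crop(s,'p13',240,150,340,240,7)
E
```

```text
t 38.88 tcp [0.5174 0.315  0.1359] toolz [ 0.0098 -0.0397 -0.9992] jaw 75.6 F [-0.6 -1.6 -2.5] M [ 0.02  0.03 -0.04] gap 0.629 q [ 0.38  0.63  1.56 -0.05  0.96 -0.91]
```

View pics/p13.png

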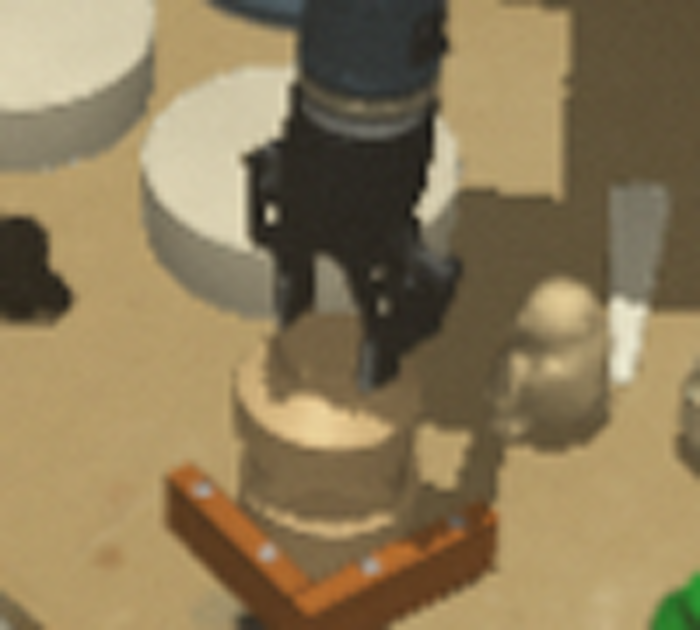

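```bash
python3 - <<'E'
from ov import *
s=load('scene13')
a=draw(s,[(circ(.5174,.315,.089,.05),Y),(circ(.5174,.315,.119,.05),Y),(circ(.518,.3205,.06,.05),(0,255,0)),(circ(.5174,.315,.149,.028),Y)])
q=(w2px(s,(.518,.32,.09))[0]+.5)*6; x,y=q.astype(int)
cv2.imwrite('pics/o13.png',cv2.resize(a[y-200:y+200,x-220:x+220],None,fx=1.5,fy=1.5))
E
```

```text
(no output)
```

View pics/o13.png

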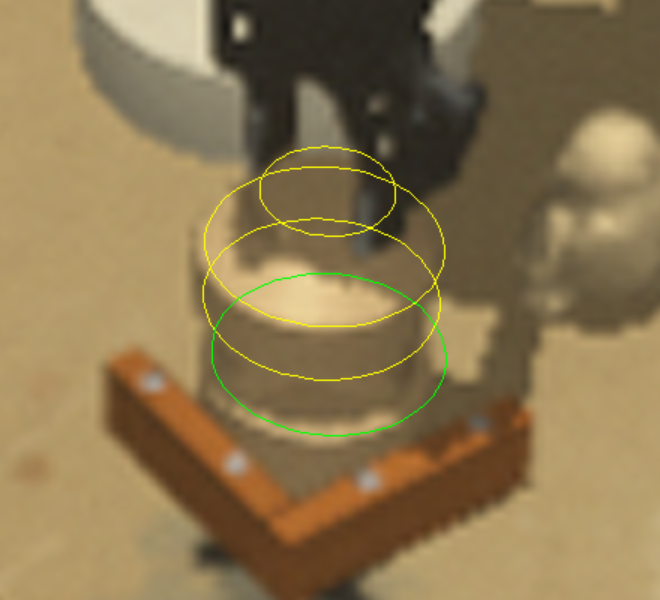

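Emit:
{"fn": "jog_arm", "kwargs": {
  "motion": [
    [0, 0.3, -0.5, 0, 255],
    [0, 0.2, -0.7, 0, 255],
    [0, 0.1, -0.5, 0, 255],
    [0, 0, -0.3, 0, 255],
    [0, 0, 0, 0, 255]
  ]
}}

```text
t: 39.35
tcp_pos: [0.5205, 0.3228, 0.1181]
tool_rot: [0.125, 0.992, -0.017, 0.011]
force: [-0.4, 0.3, -2.4]
finger_gap: 0.631
```

```bash
python3 st.py 1
```

```text
t 39.4 tcp [0.5206 0.3229 0.1183] toolz [ 0.0186 -0.0359 -0.9992] jaw 75.6 F [ 0.  -0.2 -1.9] M [ 0.01  0.04 -0.03] gap 0.632 q [ 0.39  0.65  1.56 -0.05  0.93 -0.9 ]
```

Emit:
{"fn": "jog_arm", "kwargs": {
  "motion": [
    [-0.2, -0.2, -0.2, 0, 255],
    [-0.1, -0.1, -0.2, 0, 255],
    [0, 0, -0.2, 0, 255],
    [0, 0, 0, 0, 255]
  ]
}}

```text
t: 39.73
tcp_pos: [0.5175, 0.3198, 0.1124]
tool_rot: [0.125, 0.992, -0.016, 0.012]
force: [0.4, -0.3, -1.8]
finger_gap: 0.627
```

```bash
python3 st.py 1
```

```text
t 39.78 tcp [0.5177 0.3198 0.1126] toolz [ 0.0199 -0.0355 -0.9992] jaw 75.6 F [ 0.8 -0.4 -2.4] M [ 0.03  0.02 -0.  ] gap 0.627 q [ 0.39  0.66  1.57 -0.05  0.91 -0.9 ]
```

Position is right; lower in 1–2 mm steps until the force changes.

Emit:
{"fn": "jog_arm", "kwargs": {
  "motion": [
    [0, 0.1, -0.2, 0, 255],
    [0, 0, -0.2, 0, 255],
    [0, 0, 0, 0, 255]
  ]
}}

```text
t: 40.03
tcp_pos: [0.5184, 0.321, 0.1088]
tool_rot: [0.125, 0.992, -0.016, 0.013]
force: [0.0, 0.4, -2.7]
finger_gap: 0.629
```

```bash
python3 st.py 1
```

```text
t 40.08 tcp [0.5183 0.321  0.1089] toolz [ 0.0214 -0.0349 -0.9992] jaw 75.6 F [-0.4  0.7 -1.9] M [0.08 0.01 0.  ] gap 0.63 q [ 0.39  0.66  1.57 -0.05  0.9  -0.9 ]
```

Emit:
{"fn": "jog_arm", "kwargs": {
  "motion": [
    [0, 0, -0.2, 0, 255],
    [0, 0, -0.1, 0, 255],
    [0, 0, 0, 0, 255]
  ]
}}

```text
t: 40.33
tcp_pos: [0.5198, 0.3211, 0.1084]
tool_rot: [0.125, 0.992, -0.015, 0.014]
force: [-0.9, -0.8, -1.6]
finger_gap: 0.627
```

```bash
python3 st.py 1
```

```text
t 40.38 tcp [0.5199 0.3212 0.1084] toolz [ 0.0254 -0.0341 -0.9991] jaw 75.6 F [-0.5 -1.3  1.2] M [-0.14  0.03  0.01] gap 0.629 q [ 0.39  0.67  1.57 -0.05  0.89 -0.9 ]
```

Emit:
{"fn": "jog_arm", "kwargs": {
  "motion": [
    [-0.2, 0, 0.2, 0, 255],
    [-0.1, 0, 0, 0, 255],
    [0, 0, -0.2, 0, 255],
    [0, 0, -0.2, 0, 255]
  ]
}}

```text
t: 40.72
tcp_pos: [0.5185, 0.3216, 0.1077]
tool_rot: [0.125, 0.992, -0.014, 0.017]
force: [-1.7, -4.0, 16.4]
finger_gap: 0.631
```

```bash
python3 st.py 1
```

```text
t 40.77 tcp [0.5183 0.3215 0.1078] toolz [ 0.0295 -0.0331 -0.999 ] jaw 75.6 F [-1.2 -2.2  7.2] M [-0.11  0.22  0.02] gap 0.628 q [ 0.39  0.66  1.58 -0.05  0.88 -0.89]
```

Emit:
{"fn": "jog_arm", "kwargs": {
  "motion": [
    [0, 0, -0.1, 0, 255],
    [0, 0, 0, 0, 255],
    [0, 0, 0, 0, 255]
  ],
  "squeeze": 20
}}

```text
t: 41.02
tcp_pos: [0.5181, 0.3212, 0.1083]
tool_rot: [0.125, 0.992, -0.015, 0.017]
force: [-0.5, -0.2, 0.4]
finger_gap: 0.625
```

```bash
python3 st.py; python3 - <<'E'
from ov import *
s=snap('scene','scene14'); crop(s,'p14a',250,155,330,235,5)
s=snap('top','top14'); crop(s,'p14b',150,140,230,220,5)
cv2.imwrite('pics/p14.png',np.hstack([cv2.imread('pics/p14a.png'),cv2.imread('pics/p14b.png')]))
E
```

```text
t 41.02 tcp [0.5181 0.3212 0.1083] toolz [ 0.0295 -0.0335 -0.999 ] jaw 75.6 F [-0.5 -0.2  0.4] M [0.02 0.15 0.02] gap 0.625 q [ 0.39  0.66  1.58 -0.05  0.89 -0.89]
```

View pics/p14.png

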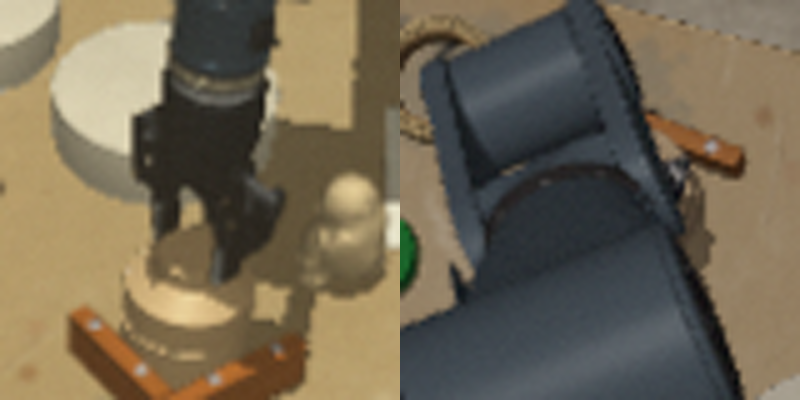

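Emit:
{"fn": "jog_arm", "kwargs": {
  "motion": [
    [0, 0, -0.2, 0, 255],
    [0, 0, -0.2, 0, 255],
    [0, 0, -0.2, 0, 255]
  ],
  "squeeze": 20
}}

```text
t: 41.37
tcp_pos: [0.5194, 0.3215, 0.1077]
tool_rot: [0.125, 0.992, -0.014, 0.018]
force: [-3.8, -2.3, 12.7]
finger_gap: 0.634
```

```bash
python3 st.py 1; python3 - <<'E'
from ov import *
s=snap('scene','scene15'); crop(s,'p15',260,165,320,225,10)
E
```

```text
t 41.42 tcp [0.5193 0.3215 0.1077] toolz [ 0.0329 -0.033  -0.9989] jaw 75.6 F [-4.5 -2.5 13.7] M [-0.12  0.68  0.03] gap 0.63 q [ 0.39  0.66  1.58 -0.06  0.88 -0.89]
```

View pics/p15.png

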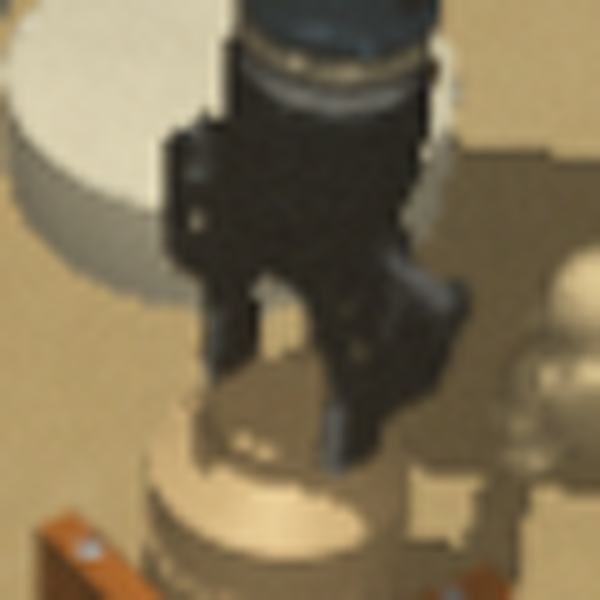

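```bash
python3 - <<'E'
from ov import *
s=load('scene15'); crop(s,'p16',260,190,320,235,12)
E
```

```text
(no output)
```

View pics/p16.png

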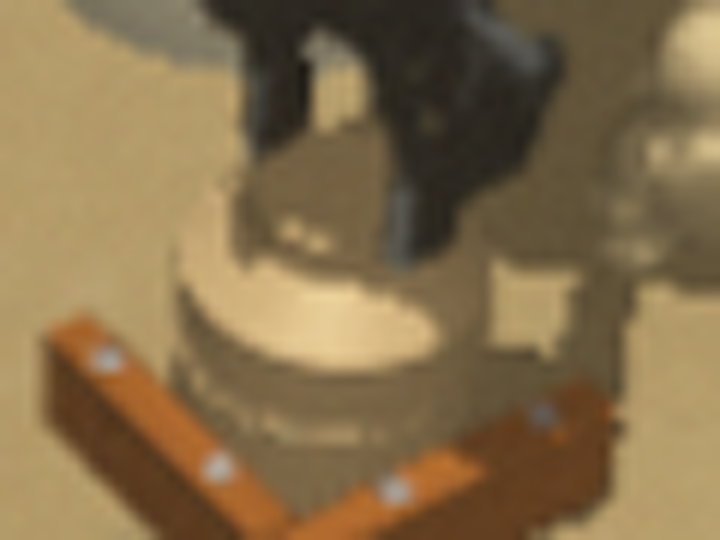

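Emit:
{"fn": "jog_arm", "kwargs": {
  "motion": [
    [0, 0, 0, 0, 255],
    [0, 0, 0, 0, 100],
    [0, 0, 0, 0, 60],
    [0, 0, 0, 0, 20],
    [0, 0, 0, 0, 0],
    [0, 0, 0, 0, 0]
  ]
}}

```text
t: 41.97
tcp_pos: [0.52, 0.3222, 0.1074]
tool_rot: [0.125, 0.992, -0.014, 0.019]
force: [0.7, 0.7, 0.0]
finger_gap: 0.999
```

```bash
python3 st.py
```

```text
t 41.97 tcp [0.52   0.3222 0.1074] toolz [ 0.0348 -0.0318 -0.9989] jaw 75.6 F [0.7 0.7 0. ] M [-0.01 -0.01 -0.02] gap 0.999 q [ 0.39  0.66  1.58 -0.06  0.88 -0.89]
```

Straight up, then away to the right.

Emit:
{"fn": "jog_arm", "kwargs": {
  "motion": [
    [0, 0, 0.7, 0, 0],
    [0, 0, 1.5, 0, 0],
    [0, 0, 2, 0, 0],
    [0, 0, 2.5, 0, 0],
    [0, 0, 2.5, 0, 0],
    [0, -1.5, 1, 0, 0],
    [0, -3, 0, 0, 0],
    [0, -3, 0, 0, 0],
    [0, -3, 0, 0, 0],
    [0, -3, 0, 0, 0]
  ]
}}

```text
t: 42.8
tcp_pos: [0.519, 0.1849, 0.2146]
tool_rot: [0.119, 0.993, -0.013, 0.021]
force: [0.2, -0.1, -0.3]
finger_gap: 0.999
```

Emit:
{"fn": "jog_arm", "kwargs": {
  "motion": [
    [0, -3, 0, 0, 0],
    [0, -3, 0, 0, 0],
    [0, -3, 0, 0, 0],
    [0, -3, 0, 0, 0],
    [0, -3, 0, 0, 0],
    [0, -3, 0, 0, 0],
    [0, -2, 0, 0, 0],
    [0, -1, 0, 0, 0],
    [0, 0, 0, 0, 0]
  ]
}}

```text
t: 43.55
tcp_pos: [0.5112, -0.0488, 0.2137]
tool_rot: [0.123, 0.992, -0.017, 0.019]
force: [0.1, -0.6, 0.1]
finger_gap: 0.997
```

```bash
python3 st.py; python3 - <<'E'
from ov import *
for n in('top','scene'): snap(n,n+'17')
G=(0,255,0)
st=[(Lpoly(.583,.349,-.379),G)]
b=[(circ(.518,.3205,.06,.05),G)],(.518,.3205,.06); c=[(circ(.518,.3205,.12,.028),Y),(circ(.518,.3205,.09,.05),Y)],(.518,.3205,.09)
ov([(st+b[0],b[1]),c,([],(.518,.3205,.06))],'o17',('top17','scene17'))
E
```

```text
t 43.55 tcp [ 0.5112 -0.0488  0.2137] toolz [ 0.0344 -0.0376 -0.9987] jaw 75.8 F [ 0.1 -0.6  0.1] M [-0.02  0.02 -0.02] gap 0.997 q [-0.3   0.39  1.76 -0.03  0.95 -1.6 ]
```

View pics/o17.png

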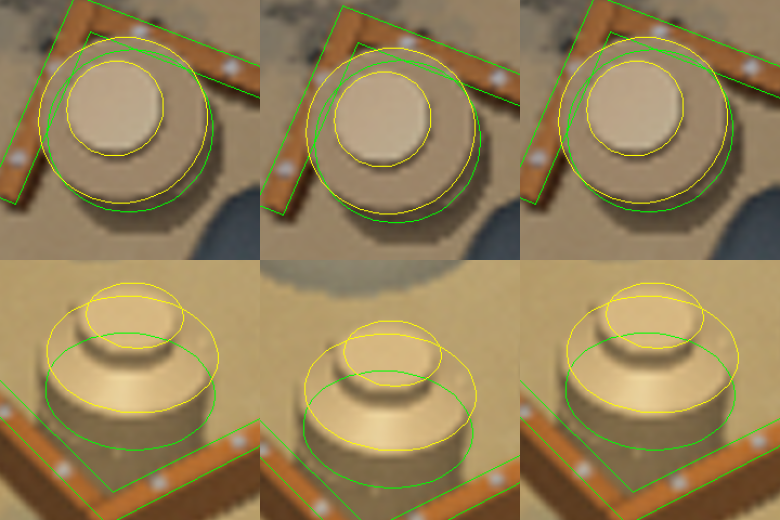

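View pics/scene17.png

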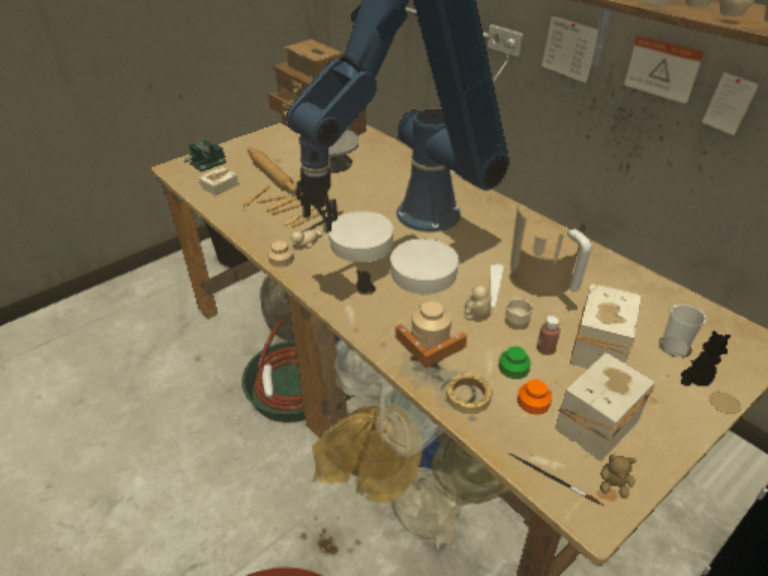

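```bash
python3 - <<'E'
from ov import *
s=load('scene17'); crop(s,'p18a',262,195,318,245,7); t=load('top17'); crop(t,'p18b',165,150,221,200,7)
cv2.imwrite('pics/p18.png',np.hstack([cv2.imread('pics/p18a.png'),cv2.imread('pics/p18b.png')]))
a=load('scene0')['img'].astype(int)
for nm,P in dict(bear=(.44,.056,.03),seal=(.353,-.237,.03)).items():
    u,v=w2px(s,P)[0].astype(int); print(nm,np.abs(a-s['img'])[v-12:v+12,u-12:u+12].mean().round(1))
X=disc(t,(.518,.3205),.05,.11,.135); print(X.mean(0), np.linalg.lstsq(np.c_[X[:,:2]-X[:,:2].mean(0),np.ones(len(X))],X[:,2],rcond=None)[0])
E
```

```text
bear 26.7
seal 8.1
[0.51837936 0.32039978 0.11999265] [0.03233128 0.03406677 0.11999265]
```

View pics/p18.png

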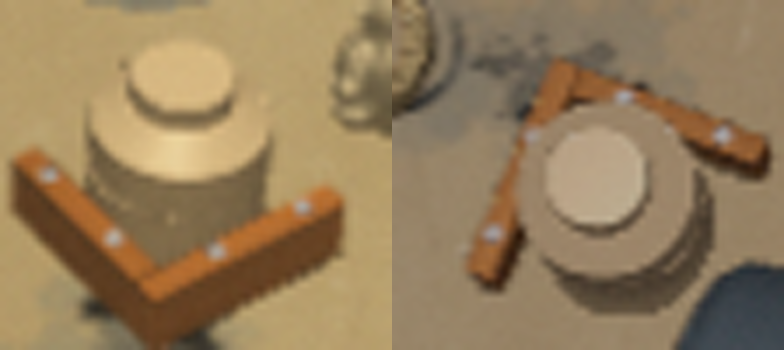

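```bash
python3 - <<'E'
from ov import *
o=[]
for k in('0','17'):
    for n in('scene','top'):
        s=load(n+k); u,v=w2px(s,(.44,.056,.03))[0].astype(int); o.append(cv2.resize(s['img'][v-18:v+18,u-18:u+18,::-1],(190,190)))
        g=s['img'].sum(2)[v-18:v+18,u-18:u+18]<70; y,x=np.nonzero(g); print(n,k,g.sum(),x.mean(),y.mean())
    
X=cloud(load('top17'))
# tilt bias control: untouched disc top
P=X.reshape(-1,3); 
for c,r,z in (((.285,.157),.09,.058),((.4715,-.245),.02,.054)):
    m=(np.hypot(P[:,0]-c[0],P[:,1]-c[1])<r)&(abs(P[:,2]-z)<.01); Q=P[m]; print(c,np.linalg.lstsq(np.c_[Q[:,:2]-Q[:,:2].mean(0),np.ones(len(Q))],Q[:,2],rcond=None)[0])
cv2.imwrite('pics/p19.png',np.hstack(o))
E
```

```text
scene 0 0 nan nan
top 0 113 19.079646017699115 17.557522123893804
scene 17 0 nan nan
top 17 64 17.96875 16.1875
(0.285, 0.157) [-0.07603978 -0.06853713  0.05938727]
(0.4715, -0.245) [ 0.01356651 -0.05658744  0.05468289]<stdin>:6: RuntimeWarning: Mean of empty slice.
  ret = ret.dtype.type(ret / rcount)
```

View pics/p19.png

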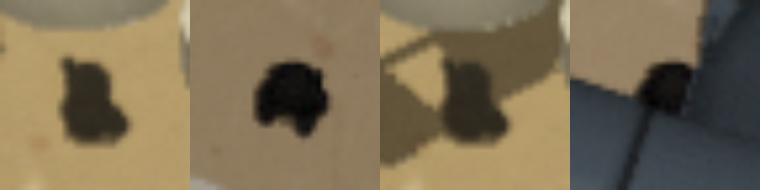

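The bear hasn't moved: same pixels in both scene crops, and the difference is the arm's shadow. The slopes the depth fit gives the flat disc are larger than the cover's, so the cover's slope is depth noise. Everything is clear, so I'll sign off.

```bash
python3 -c "
from station import *
print(sign_off())"
```

```text
the job is handed in; nothing more can be done
None
```

The job is handed in, with the last reading before it at about 44 s.

**What I did**
- **Small bowl:** it was the one in the stop. I set it mouth-down on the bench at about (0.47, −0.245), clear of the stack.
- **Mouth-up bowl:** I slid it along the bench with the fingers inside it, round the far side of the bear, to the stop. A picture showed the first push had left it about 13 mm short of the far arm. I went back in and pushed it against each arm until it would not move further.
- **Large bowl:** I gripped it by its foot, lowered it onto the mouth-up bowl until the force showed contact, pressed it down lightly and then opened the fingers.

**What the last checks showed**
- **Large bowl's position:** its top is at 120 mm, as it should be with rim on rim. Its centre is at about (0.518, 0.320), which matches home at (0.518, 0.321).
- **Lower bowl:** the last pictures show it sitting close against both arms. I did not measure its position again once the large bowl covered it.
- **Bear and seal:** the scene picture shows both where they started.
- **Levelness:** a depth fit gave the large bowl's foot a slope of about 0.03. I put this down to depth noise, because the flat disc beside it read 0.07. In both pictures the bowl looks level.

**Disagreements and side effects**
- The scene camera showed both stacked bowls shifted by the same roughly 1 pixel, about 2 mm, compared with the top camera.
- The wrist built up tilt as it moved, so I pressed the closed fingers lightly (about 6–9 N) against the fixed plaster disc to straighten it.

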